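Fetch the undrilled half log from the insect hotel

ROBOT

A 6-joint arm with a two-finger parallel gripper is mounted at the origin on the work surface. World frame = base frame: x ahead of the robot, y to its left, z up, the work surface at z = 0. Lengths are in m, angles in rad, forces in N, time in s.
With the tool pointing down it reaches from about 0.4 to 0.925 m from the base axis. Payload 3.4 kg.
Tool frame: the origin (TCP) lies midway between the tips of the shut fingers; the grasp point (between the pads) lies 19 mm behind it (robot.pinch_z is the y of the grasp point in the tool frame, in m); y points along the fingers, x is the direction in which the jaws open and shut, and the axes are right-handed (so a half turn about y gives the same grasp; the last joint's range is limited). The gripper opens to 85 mm and grips with 20 to 120 N. Pads are 22 mm wide; open, the fingers measure 114 mm over their backs; the gripper's body (76 mm by 85 mm) begins 54 mm behind the grasp point. The pads swing forward as they close: fully open they stand 13 mm farther back than shut.
Start: joints at [1.212, 0.307, 1.506, -0, 1.328, -0.073], TCP at [0.162, 0.552, 0.231] pointing down, gripper open.
Joint ranges: [-3.12, 3.12], [-1.05, 2.28], [0.14, 2.33], [-1.42, 4.57], [0.1, 2.73], [-2.68, 2.68]. Speed limits (rad/s): [2.57, 2.57, 3.14, 3.14, 3.14, 3.14].

INTERFACE

Orientations are given as a unit quaternion [x, y, z, w].
In Python, from cell import robot gives the robot as it stands.
- The arm moves only by the tool drive_tool, never from a script. Its argument "plan" is a list of rows, each a list of 7 numbers: the shift along the tool's x, y, z in mm, then the turn, a rotation vector about the tool's x, y, z in rad, then the closure, from -1 (fully open) to 1 (shut). In form: [[tx, ty, tz, wx, wy, wz, jaw], ...]. A call has 1 to 20 rows; each row shifts and turns the commanded pose from where the row before left it, along the tool's axes as they then stand; what a row does not reach is not made up. A row lasts 1/12 s, in which the tool goes at most 41.7 mm and 7.16 degrees, less where a joint would pass 70% of its speed; a pose out of reach is approached as far as the arm can. A call with a gripper value outside its range is refused whole. The fingers move at their own pace and stop on an object; "grip_force" is the grip in N (left out, the last holds). Time passes only in rows, so rows that do not move let the fingers close. It gives the time, the measured TCP pose, the force and the opening at its end, in the units of the state.
- robot.sense(): the state, without advancing time (a new reading comes with each control period).
- robot.camera(name): name is "side" or "top"; returns (picture, depth): 384x512x3 uint8, red, green, blue; 384x512 float32, m along the optical axis (not along the pixel's ray), 0 where there is no reading.
- robot.camera_info(name): a dict with "fx", "fy", "cx", "cy" (pixels), "extrinsics" (4x4, takes a point from camera to world coordinates). Camera axes: x right, y down, z forward; pixel columns grow to the right and rows downward; lengths in m; the calibration is good to about 2 mm. A picture is of the moment at which its call begins. camera_info takes no time and is no camera call.
- robot.hand_in(): hands the job in, once; it reports no verdict.
Trained networks look in the newest picture that a camera, given by its name, has taken for a name from the list of things; names that differ only in an ending like _2 or _b are one class to them, and where a whole thing is asked for, a point or a joint stands for the part that bears it (a point fixed in the world has none). Each returns a list of dicts, best first, with "score" (0 to 1); they miss things now and then, are a little off and sometimes report something else, mostly with a low value. They report only what shows in the picture. A call takes as long as a camera call. They do not tell look-alikes from the thing itself.
- robot.regions_of(camera, target): "pixels" (384x512 bool, what is visible of it).
- robot.pinpoint(camera, target): "xyz" ([x, y, z] in m, in world coordinates, good to about 4 mm: a listed point, or the origin of a listed thing).
The state is a dict: "time": time; "q": joint angles; "joint_velocities": joint speeds; "effort": joint torques, N m; "tool_pos": TCP position; "eef_rot": TCP orientation; "contact_force": force on the tool from outside, world axes, zero at the start; "ft_torque": the same for the moment, N m; "opening": finger opening in m.
Only numpy, scipy, OpenCV 4.12 (cv2) and the standard library are available. Lean on these libraries where they do the work, as an engineer would, in place of code of your own. Each camera call takes 0.05 s, during which the arm holds its last target. There are 200 camera calls.

TASK

In the main bay of the insect hotel, three drilled pieces stand in front of a half log that still has to be drilled. Stand all three pieces upright together on the grey side board, then lift out the half log and lay it, flat side down, fully home between the stops of the drilling cradle; after that stand the three pieces back upright in the bay, each in the very place where it stood before. Do not knock any piece over, and leave the glass jar and the glue bottle where they are.

Things in the scene. Friction and masses are not known exactly. Their poses are not given: they have to be found in the camera images.
- hotel: Fixed open-topped wooden frame, walls 60 mm high, 16 thick, floor 12 thick. Origin on the bench under the main bay's centre, x away from the robot. Main bay inside: x -95 to 95, y -115 to 115 mm. Low filled bays behind, to x = 207. At the start the pieces stand near x = -32, y = -62, 0, 62 in any order (16 mm apart); the half log lies along y near x = 31, 14 mm behind them.
- round_log: Loose upright round log with dark bark, diameter 46 mm, 108 mm high, with seven drill holes in its light round top; about 0.1 kg. Origin at the centre of its underside, z up along it.
- square_block: Loose upright square block of light wood, 44 x 44 mm, 95 mm high, with nine drill holes in its square top; about 0.1 kg. Origin at the centre of its underside, z up, x and y square to its faces; it starts within 0.1 rad of square to the hotel.
- cane_bundle: Loose upright stiff bundle of seven canes held by two steel bands, diameter 46 mm, 120 mm high, open cane ends on top; behaves as one solid; about 0.08 kg. Origin at the centre of its underside, z up along it.
- half_log: Loose undrilled half log, lying on its flat underside: 170 mm long, 46 mm wide, 47 mm high, upright sides 24 mm high, then a round back; about 0.2 kg. Origin at the centre of its underside, x along its length, z up.
- side_board: The side area: a plain grey board 260 x 130 mm, 12 mm thick, fixed on the bench to the left or to the right of the hotel. Origin on the bench under its centre, x along its length, z up (its top at z = 12 mm).
- cradle: Fixed drilling cradle on the hotel's other side: plywood base 240 x 120 mm, 12 thick, with six dark steel stops rising to z = 34. Origin on the bench under its centre, x along it. End stops leave x = -95 to 95 free, four side stops leave y = -33 to 33; side stops are only at |x| = 55 to 89, so fingers fit in the middle. The log lies along x, underside at z = 12, either way round.
- jar: Bystander: glass jar with a steel cap, 56 mm across, 75 mm high, on the bench to the right of the hotel, beyond the board or cradle there. Origin at the centre of its underside.
- glue_bottle: Bystander: white glue bottle with an orange cap, 54 mm across, 150 mm high, on the bench to the left of the hotel, beyond the board or cradle there. Origin at the centre of its underside.
There are look-alikes about, which are no part of the job. What is shaped like the half_log but purple is not meant.

How it is judged:
By the outcome, as a careful person would: the job done as asked, in the order asked, and still so for the second after the job is handed in, with the robot touching nothing.
It also fails if it takes over 138 s, if anything falls off the work surface, if the arm or the gripper's body presses on something with over 40 N, if the wrist force passes 120 N, or if a joint passes its speed limit or range.

## Working session

There is one attempt and no reset: what is moved stays moved. The work goes in short steps, Python scripts to look and compute and a tool call to move; the robot and the scene stay as the last step left them, time stands still between calls to the robot, and variables do not carry over. Pictures are saved under pics/ and viewed, about 12 in all and at most 16, crops included, and the job is handed in when it is done.

Besides the shell and the picture viewer there is one more tool, called by a JSON object that holds its "method" and its "body", one argument or row to a line. drive_tool: Moves the arm, as the interface text tells. Its arguments: {"type":"object","properties":{"plan":{"type":"array","items":{"type":"array","items":{"type":"number"}}},"grip_force":{"type":"number"}},"required":["plan"]}

```bash
mkdir -p pics; ls
python3 - <<'E'
from cell import robot
import cv2,numpy as np
s=robot.sense();print({k:np.round(v,3).tolist() for k,v in s.items()}, robot.pinch_z)
for c in ("top","side"):
    p,d=robot.camera(c);cv2.imwrite(f"pics/{c}0.png",p[:,:,::-1]);np.save(f"pics/{c}0.npy",d)
    i=robot.camera_info(c);print(c,i['fx'],i['fy'],i['cx'],i['cy'],np.round(i['extrinsics'],3).tolist())
    for t in "hotel round_log square_block cane_bundle half_log side_board cradle jar glue_bottle".split():
        print(t,[(np.round(r['xyz'],3).tolist(),round(r['score'],2)) for r in robot.pinpoint(c,t)[:3]])
E
```

```text
pics
{'time': 0.0, 'q': [1.212, 0.308, 1.508, -0.0, 1.328, -0.073], 'joint_velocities': [-0.0, 0.0, -0.002, -0.002, -0.001, -0.001], 'effort': [-0.001, -45.756, -25.192, -0.0, 0.013, 0.0], 'tool_pos': [0.162, 0.551, 0.23], 'eef_rot': [0.567, 0.423, -0.424, -0.566], 'contact_force': [-0.816, -0.46, -0.793], 'ft_torque': [0.001, 0.047, 0.03], 'opening': 0.085} -0.0187
top 499.18231315943734 499.18231315943734 258.2375927738407 193.16195257536057 [[-0.002, -0.989, 0.145, 0.274], [-1.0, -0.002, -0.026, -0.022], [0.026, -0.145, -0.989, 1.353], [0.0, 0.0, 0.0, 1.0]]
hotel [([0.576, 0.006, 0.002], 0.68)]
round_log [([0.549, -0.059, 0.013], 0.89)]
square_block [([0.547, 0.002, 0.015], 0.88)]
cane_bundle [([0.542, 0.065, 0.013], 0.93)]
half_log [([0.608, -0.007, 0.01], 0.81), ([0.264, -0.421, -0.0], 0.71), ([0.204, 0.321, -0.004], 0.65)]
side_board [([0.48, 0.328, 0.0], 0.9), ([0.703, -0.307, -0.0], 0.64)]
cradle [([0.526, -0.332, 0.0], 0.56)]
jar [([0.706, -0.302, 0.003], 0.55)]
glue_bottle [([0.728, 0.3, 0.004], 0.89)]
side 462.8252170154482 462.8252170154482 251.81668068622196 189.50518861640742 [[0.999, -0.034, 0.019, 0.445], [-0.035, -0.571, 0.82, -1.135], [-0.017, -0.82, -0.572, 0.816], [0.0, 0.0, 0.0, 1.0]]
hotel [([0.579, 0.008, -0.005], 0.79)]
round_log [([0.549, -0.064, 0.014], 0.72), ([0.548, 0.001, 0.01], 0.17)]
square_block [([0.547, 0.001, 0.008], 0.49)]
cane_bundle []
half_log [([0.263, -0.417, -0.002], 0.96), ([0.603, -0.007, 0.011], 0.7), ([0.206, 0.324, 0.004], 0.63)]
side_board [([0.478, 0.326, -0.004], 0.58)]
cradle [([0.524, -0.339, 0.001], 0.57)]
jar [([0.707, -0.301, -0.0], 0.62)]
glue_bottle [([0.73, 0.295, 0.003], 0.57)]
```

```bash
cat > h.py <<'E'
import numpy as np
from cell import robot
def cloud(cam,d):
    i=robot.camera_info(cam);v,u=np.mgrid[:384,:512]
    P=np.stack([(u-i['cx'])/i['fx']*d,(v-i['cy'])/i['fy']*d,d],-1)
    E=i['extrinsics'];W=P@E[:3,:3].T+E[:3,3];W[d<=0]=np.nan;return W
E
python3 - <<'E'
from h import *
import cv2
import warnings;warnings.simplefilter('ignore')
p=cv2.imread('pics/top0.png');s=cv2.imread('pics/side0.png')
cv2.imwrite('pics/top0b.png',cv2.resize(p,(800,600),interpolation=cv2.INTER_CUBIC))
cv2.imwrite('pics/side0b.png',cv2.resize(s,(800,600),interpolation=cv2.INTER_CUBIC))
C={c:cloud(c,np.load(f'pics/{c}0.npy')) for c in('top','side')}
B={'pieces':(.51,.58,-.11,.11,.08,.2),'half':(.57,.65,-.12,.12,.02,.075),'board':(.3,.65,.22,.45,.006,.018),'cradle':(.3,.75,-.45,-.22,.006,.05)}
for c,W in C.items():
    for n,(a,b,e,f,g,h) in B.items():
        m=(W[...,0]>a)&(W[...,0]<b)&(W[...,1]>e)&(W[...,1]<f)&(W[...,2]>g)&(W[...,2]<h)
        subs=[(n,m)]
        if n=='pieces': subs=[(n+str(k),m&(abs(W[...,1]-y)<.03)) for k,y in enumerate((.063,0,-.063))]
        for nn,mm in subs:
            q=W[mm]
            if len(q)<20: print(c,nn,len(q));continue
            zt=np.percentile(q[:,2],95)
            if n=='pieces': q=q[q[:,2]>zt-.006]
            r=cv2.minAreaRect((q[:,:2]*1000).astype(np.float32))
            print(c,nn,len(q),'top z',round(zt,4),'med z',round(np.median(q[:,2]),4),'mean',q[:,:2].mean(0).round(4),'rect',np.round(r[0],1),np.round(r[1],1),round(r[2],1))
E
```

```text
top pieces0 185 top z 0.135 med z 0.132 mean [0.5418 0.0636] rect [542.4  63.9] [40.2 44.2] 35.7
top pieces1 253 top z 0.1101 med z 0.1071 mean [0.543  0.0021] rect [543.6   2.2] [45.3 43.5] 7.1
top pieces2 203 top z 0.1242 med z 0.1209 mean [ 0.548  -0.0609] rect [548.1 -60.2] [43.  43.1] 89.6
top half 1303 top z 0.0619 med z 0.0553 mean [ 0.6044 -0.0134] rect [610.3  -0. ] [ 78.7 240. ] 0.1
top board 4496 top z 0.0157 med z 0.0113 mean [0.4778 0.322 ] rect [474.3 333.9] [345.7 219.4] 0.8
top cradle 4570 top z 0.0416 med z 0.0133 mean [ 0.5064 -0.3349] rect [ 525.1 -334.6] [228.4 448.9] 90.0
side pieces0 97 top z 0.1347 med z 0.1331 mean [0.5418 0.0619] rect [543.  63.] [41.7 44.4] 34.2
side pieces1 127 top z 0.1099 med z 0.1078 mean [0.5433 0.0022] rect [544.    2.3] [45.2 46.8] 4.1
side pieces2 135 top z 0.1229 med z 0.121 mean [ 0.5479 -0.0633] rect [547.9 -59.7] [51.8 41.6] 84.5
side half 727 top z 0.0618 med z 0.0557 mean [ 0.6044 -0.0056] rect [ 6.098e+02 -1.000e-01] [240.2  78. ] 89.5
side board 1274 top z 0.016 med z 0.0129 mean [0.4712 0.3207] rect [487.9 333. ] [199.2 316.1] 87.1
side cradle 4880 top z 0.0435 med z 0.0139 mean [ 0.5056 -0.3455] rect [ 515.7 -323.9] [207.5 431.2] 90.0
```

View pics/top0b.png

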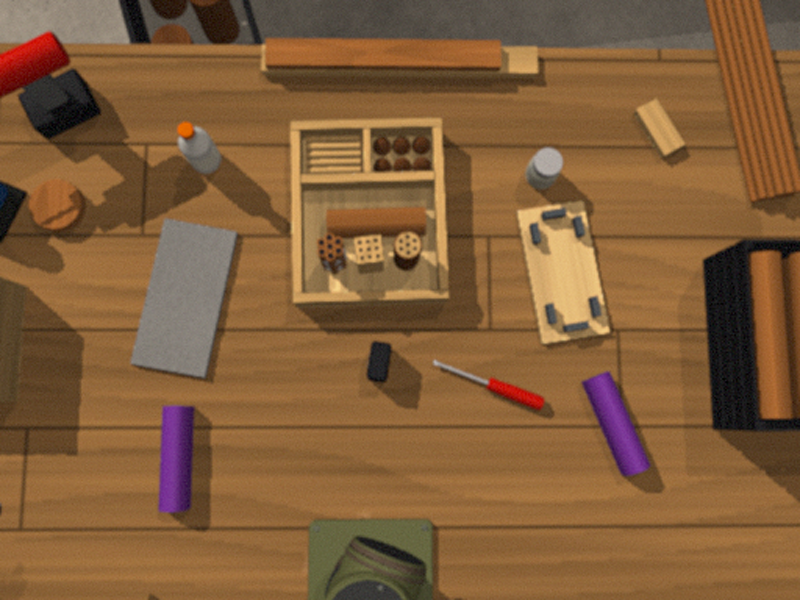

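View pics/side0b.png

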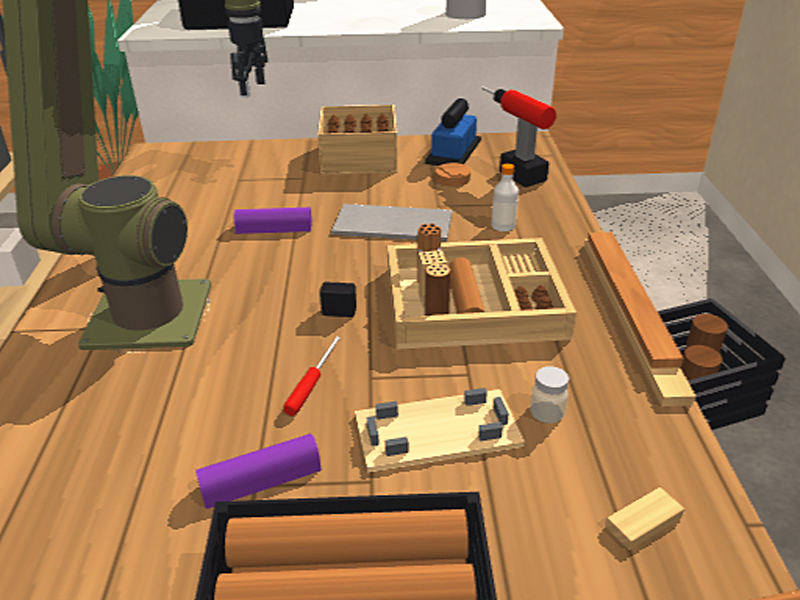

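The top view has +x up and +y left. The hotel is in the middle, with canes, block and log at px (331,250), (368,250) and (406,247), and the half log behind at (376,222). The grey board is left at (185,298) and the cradle right at (563,272). Purple decoys are at (177,458) and (615,425). The side view agrees. Next I measure outlines with the region masks.

Run:
```python
from h import *
import cv2
from scipy.spatial.transform import Rotation as R
for c in('top','side'):
    p,d=robot.camera(c);W=cloud(c,d)
    for t,lo,hi in(('side_board',.005,.02),('cradle',.006,.045),('half_log',.02,.07),('hotel',.05,.07),('square_block',.1,.115),('jar',.06,.09),('glue_bottle',.05,.16)):
        for r in robot.regions_of(c,t)[:3]:
            q=W[r['pixels']];q=q[np.isfinite(q[:,0])]
            q=q[(q[:,2]>lo)&(q[:,2]<hi)]
            if len(q)<15: continue
            rc=cv2.minAreaRect((q[:,:2]*1000).astype(np.float32))
            print(c,t,round(r['score'],2),len(q),'z',np.percentile(q[:,2],[5,50,95]).round(4),'rect',np.round(rc[0],1),np.round(rc[1],1),round(rc[2],1),'mean',q[:,:2].mean(0).round(4))
print(R.from_quat(robot.sense()['eef_rot']).as_matrix().round(3))
```

```text
top side_board 0.95 4506 z [0.0069 0.0113 0.0158] rect [479.6 322.3] [131.7 259.4] 79.3 mean [0.4775 0.3215]
top cradle 0.82 3677 z [0.0081 0.0129 0.034 ] rect [ 526.9 -337.3] [240.4 121.9] 9.4 mean [ 0.5239 -0.3361]
top half_log 0.87 1184 z [0.0269 0.0435 0.05  ] rect [ 262.9 -417.7] [170.1  46.8] 21.6 mean [ 0.2609 -0.4137]
top half_log 0.68 1046 z [0.0391 0.0551 0.0614] rect [606.7  -7.8] [ 45.5 166.4] 1.6 mean [ 0.6035 -0.0078]
top half_log 0.64 1228 z [0.0278 0.0423 0.0489] rect [207.2 322.6] [169.   46.8] 0.5 mean [0.2059 0.3193]
top hotel 0.58 3150 z [0.0536 0.0595 0.064 ] rect [625.4   3.7] [318.7 262.5] 1.7 mean [0.6341 0.0062]
top square_block 0.66 295 z [0.103  0.1071 0.1105] rect [543.5   2.2] [44.5 43.7] 7.4 mean [0.5432 0.0023]
top square_block 0.33 21 z [0.1009 0.1068 0.1133] rect [530.7  58.3] [16.5 41.8] 31.2 mean [0.5288 0.0574]
top jar 0.61 285 z [0.0662 0.0748 0.0792] rect [ 703.7 -302.8] [47.6 48.5] 47.1 mean [ 0.7032 -0.3022]
top glue_bottle 0.73 465 z [0.0575 0.1013 0.1508] rect [723.7 291.1] [45.5 51. ] 28.1 mean [0.7198 0.2886]
side side_board 0.68 1249 z [0.
[... 207 characters left out ...]
549 z [0.0376 0.056  0.0612] rect [606.6  -9.8] [ 45.  173.9] 2.1 mean [ 0.6032 -0.0181]
side half_log 0.62 523 z [0.0218 0.0387 0.0491] rect [208.  316.8] [167.9  41.2] 0.6 mean [0.2087 0.3108]
side half_log 0.55 1493 z [0.0229 0.0419 0.0489] rect [ 262.9 -420.6] [169.   44.3] 22.3 mean [ 0.2639 -0.4289]
side square_block 0.52 76 z [0.1037 0.1083 0.1104] rect [539.9  -1.2] [36.7 41. ] 5.4 mean [ 0.5364 -0.0007]
side jar 0.65 310 z [0.0636 0.0748 0.0777] rect [ 704.1 -304.3] [50.  48.8] 49.2 mean [ 0.7025 -0.3088]
side glue_bottle 0.96 372 z [0.0539 0.0944 0.1493] rect [724.6 286.1] [42.  53.7] 58.4 mean [0.726  0.2813]
[[ 0.282 -0.    -0.959]
 [ 0.959  0.     0.282]
 [-0.    -1.     0.   ]]
```

{"method": "drive_tool", "body": {
  "plan": [
    [0, 0, 0, 0, 0.117, 0, -1],
    [0, 0, 0, 0, 0.117, 0, -1],
    [0, 0, 0, 0, 0.117, 0, -1],
    [0, 0, 0, 0, 0.117, 0, -1],
    [0, 0, 0, 0, 0.117, 0, -1],
    [0, 0, 0, 0, 0.117, 0, -1],
    [0, 0, 0, 0, 0.117, 0, -1],
    [0, 0, 0, 0, 0.117, 0, -1],
    [0, 0, 0, 0, 0.117, 0, -1],
    [0, 0, 0, 0, 0.117, 0, -1],
    [0, 0, 0, 0, 0.117, 0, -1],
    [22.4, 0, -28.7, 0, 0, 0, -1],
    [22.4, 0, -28.7, 0, 0, 0, -1],
    [22.4, 0, -28.7, 0, 0, 0, -1],
    [22.4, 0, -28.7, 0, 0, 0, -1],
    [22.4, 0, -28.7, 0, 0, 0, -1],
    [22.4, 0, -28.7, 0, 0, 0, -1],
    [22.4, 0, -28.7, 0, 0, 0, -1],
    [22.4, 0, -28.7, 0, 0, 0, -1]
  ],
  "grip_force": 40
}}

```text
time: 3.38
tool_pos: [0.3416, 0.3203, 0.2316]
eef_rot: [-0.707, 0.0, -0.001, 0.707]
contact_force: [-0.3, 0.4, -0.5]
opening: 0.0852
```

{"method": "drive_tool", "body": {
  "plan": [
    [22.4, 0, -28.7, 0, 0, 0, -1],
    [22.4, 0, -28.7, 0, 0, 0, -1],
    [22.4, 0, -28.7, 0, 0, 0, -1],
    [22.4, 0, -28.7, 0, 0, 0, -1],
    [22.4, 0, -28.7, 0, 0, 0, -1],
    [22.4, 0, -28.7, 0, 0, 0, -1],
    [22.4, 0, -28.7, 0, 0, 0, -1],
    [22.4, 0, -28.7, 0, 0, 0, -1],
    [0, 0, 0, 0, 0, 0, -1],
    [0, 0, 0, 0, 0, 0, -1]
  ]
}}

```text
time: 4.22
tool_pos: [0.5208, 0.0902, 0.2312]
eef_rot: [-0.707, 0.002, -0.002, 0.707]
contact_force: [-0.7, 1.3, 1.2]
opening: 0.0858
```

{"method": "drive_tool", "body": {
  "plan": [
    [21.5, 0, -26.5, 0, 0, 0, -1],
    [0, 0, 0, 0, 0, 0, -1],
    [0, 30, 0, 0, 0, 0, -1],
    [0, 30, 0, 0, 0, 0, -1],
    [0, 30, 0, 0, 0, 0, -1],
    [0, 28, 0, 0, 0, 0, -1],
    [0, 18, 0, 0, 0, 0, -1],
    [0, 10, 0, 0, 0, 0, -1],
    [0, 0, 0, 0, 0, 0, -1]
  ]
}}

```text
time: 4.97
tool_pos: [0.5386, 0.0662, 0.0833]
eef_rot: [-0.707, 0.002, 0.002, 0.707]
contact_force: [-0.6, -0.5, -0.1]
opening: 0.0851
```

Run:
```python
from h import *
import cv2
s=robot.sense();print(s['tool_pos'],s['contact_force'])
a=[]
for c in('side','top'):
    p,d=robot.camera(c);W=cloud(c,d)
    a.append(cv2.resize(p[100:280,150:390,::-1] if c=='side' else p[110:230,160:320,::-1],(400,300)))
cv2.imwrite('pics/g1.png',np.hstack(a))
```

```text
[0.5385784  0.06621696 0.08325139] [-0.64985675 -0.52249584 -0.07810905]
```

View pics/g1.png

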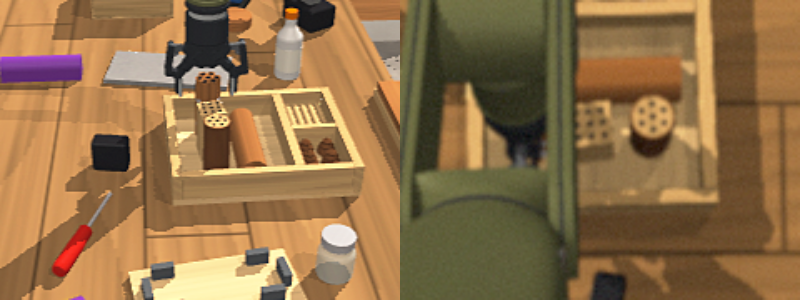

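{"method": "drive_tool", "body": {
  "plan": [
    [3.5, 0, -2.5, 0, 0, 0, -1],
    [0, 0, 0, 0, 0, 0, -1],
    [0, 0, 0, 0, 0, 0, 0],
    [0, 0, 0, 0, 0, 0, 0.3],
    [0, 0, 0, 0, 0, 0, 0.5],
    [0, 0, 0, 0, 0, 0, 1],
    [0, 0, 0, 0, 0, 0, 1],
    [0, 0, 0, 0, 0, 0, 1],
    [0, 0, 0, 0, 0, 0, 1],
    [0, 0, 0, 0, 0, 0, 1]
  ]
}}

```text
time: 5.9
tool_pos: [0.5444, 0.0627, 0.0859]
eef_rot: [0.707, -0.001, 0.001, -0.707]
contact_force: [-0.9, 0.1, 5.0]
opening: 0.045
```

{"method": "drive_tool", "body": {
  "plan": [
    [0, -15, 0, 0, 0, 0, 1],
    [0, -30, 0, 0, 0, 0, 1],
    [0, -30, 0, 0, 0, 0, 1],
    [0, -30, 0, 0, 0, 0, 1],
    [0, -25, 0, 0, 0, 0, 1],
    [1, 0, 17, 0, 0, 0, 1],
    [2.5, 0, 30, 0, 0, 0, 1],
    [2.5, 0, 30, 0, 0, 0, 1],
    [2.5, 0, 30, 0, 0, 0, 1],
    [2.5, 0, 30, 0, 0, 0, 1],
    [2.5, 0, 30, 0, 0, 0, 1],
    [2.5, 0, 30, 0, 0, 0, 1],
    [2.5, 0, 30, 0, 0, 0, 1],
    [0, 0, 17, 0, 0, 0, 1],
    [0, 0, 0, 0, 0, 0, 1],
    [0, 0, 0, 0, 0, 0, 1]
  ]
}}

```text
time: 7.23
tool_pos: [0.563, 0.3068, 0.2146]
eef_rot: [0.708, -0.0, -0.0, -0.707]
contact_force: [-0.7, -1.3, -1.4]
opening: 0.0447
```

{"method": "drive_tool", "body": {
  "plan": [
    [0, 20, 0, 0, 0, 0, 1],
    [0, 30, 0, 0, 0, 0, 1],
    [0, 30, 0, 0, 0, 0, 1],
    [0, 25, 0, 0, 0, 0, 1],
    [0, 13, 0, 0, 0, 0, 1],
    [0, 6, 0, 0, 0, 0, 1],
    [0, 3, 0, 0, 0, 0, 1],
    [0, 0, 0, 0, 0, 0, 1],
    [0, 0, 0, 0, 0, 0, 1]
  ]
}}

```text
time: 7.98
tool_pos: [0.5645, 0.3064, 0.0895]
eef_rot: [-0.707, 0.0, -0.002, 0.707]
contact_force: [-0.5, -0.5, -1.4]
opening: 0.045
```

{"method": "drive_tool", "body": {
  "plan": [
    [0, 1, 0, 0, 0, 0, 1],
    [0, 1, 0, 0, 0, 0, 1],
    [0, 0, 0, 0, 0, 0, 1],
    [0, 0, 0, 0, 0, 0, 1]
  ]
}}

```text
time: 8.32
tool_pos: [0.5637, 0.3068, 0.0869]
eef_rot: [-0.707, 0.0, -0.001, 0.707]
contact_force: [0.4, 0.5, -1.0]
opening: 0.0448
```

{"method": "drive_tool", "body": {
  "plan": [
    [0, 1, 0, 0, 0, 0, 1],
    [0, 0, 0, 0, 0, 0, 1],
    [0, 0, 0, 0, 0, 0, 1]
  ]
}}

```text
time: 8.57
tool_pos: [0.5638, 0.3069, 0.0859]
eef_rot: [-0.707, 0.0, -0.001, 0.707]
contact_force: [-0.7, 0.1, 3.8]
opening: 0.045
```

{"method": "drive_tool", "body": {
  "plan": [
    [0, 0, 0, 0, 0, 0, 0.2],
    [0, 0, 0, 0, 0, 0, -0.2],
    [0, 0, 0, 0, 0, 0, -1],
    [0, 0, 0, 0, 0, 0, -1],
    [0, 0, 0, 0, 0, 0, -1],
    [0, 0, 0, 0, 0, 0, -1],
    [0, -20, 0, 0, 0, 0, -1],
    [0, -30, 0, 0, 0, 0, -1],
    [0, -30, 0, 0, 0, 0, -1],
    [-2, 0, -30, 0, 0, 0, -1],
    [-2, 0, -30, 0, 0, 0, -1],
    [-2, 0, -30, 0, 0, 0, -1],
    [-2, 0, -30, 0, 0, 0, -1],
    [-2, 0, -30, 0, 0, 0, -1],
    [-2, 0, -30, 0, 0, 0, -1],
    [-2, 0, -30, 0, 0, 0, -1],
    [-2, 0, -30, 0, 0, 0, -1],
    [-2, 0, -30, 0, 0, 0, -1],
    [-2, 0, -34.7, 0, 0, 0, -1],
    [0, 0, 0, 0, -0.113, 0, -1]
  ]
}}

```text
time: 10.23
tool_pos: [0.5425, -0.0035, 0.1653]
eef_rot: [0.707, 0.038, -0.038, -0.705]
contact_force: [0.4, 0.1, -0.3]
opening: 0.0855
```

{"method": "drive_tool", "body": {
  "plan": [
    [0, 0, 0, 0, 0, 0, -1],
    [0, 0, 0, 0, 0, 0, -1],
    [0, 0, 0, 0, 0, 0, -1]
  ]
}}

```text
time: 10.48
tool_pos: [0.543, 0.0026, 0.1653]
eef_rot: [-0.706, -0.039, 0.039, 0.706]
contact_force: [-0.3, -0.4, -0.0]
opening: 0.0857
```

Run:
```python
from h import *
import cv2
a=[]
for c in('side','top'):
    p,d=robot.camera(c);W=cloud(c,d)
    m=(abs(W[...,0]-.564)<.04)&(abs(W[...,1]-.307)<.04)&(W[...,2]>.12)&(W[...,2]<.14)
    print(c,m.sum(),cv2.minAreaRect((W[m][:,:2]*1000).astype(np.float32)) if m.sum()>10 else '',np.median(W[m],0))
    a.append(cv2.resize(p[80:260,150:390,::-1] if c=='side' else p[110:260,60:260,::-1],(400,300)))
cv2.imwrite('pics/g2.png',np.hstack(a))
```

```text
side 0  [nan nan nan]
top 247 ((561.556396484375, 308.2051696777344), (45.27292251586914, 41.12540817260742), 65.04499053955078) [0.56034547 0.30678042 0.13097855]
  return _methods._mean(a, axis=axis, dtype=dtype,
  ret = um.true_divide(
```

View pics/g2.png

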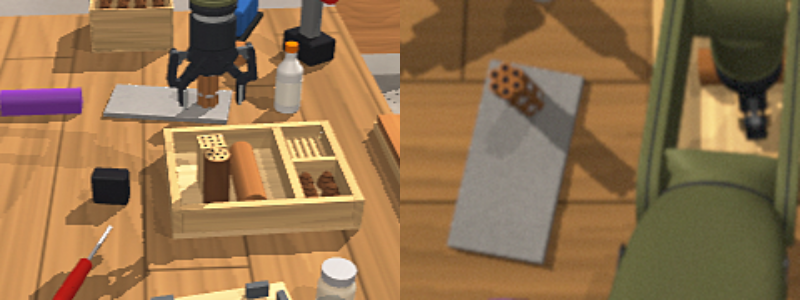

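{"method": "drive_tool", "body": {
  "plan": [
    [2.5, 0, -1.5, 0, 0, 0, -1],
    [0, 20, 0, 0, 0, 0, -1],
    [0, 30, 0, 0, 0, 0, -1],
    [0, 25, 0, 0, 0, 0, -1],
    [0, 12, 0, 0, 0, 0, -1],
    [0, 5, 0, 0, 0, 0, -1],
    [0, 0, 0, 0, 0, 0, -1],
    [0, 0, 0, 0, 0, 0, 0],
    [0, 0, 0, 0, 0, 0, 0.3],
    [0, 0, 0, 0, 0, 0, 0.5],
    [0, 0, 0, 0, 0, 0, 1],
    [0, 0, 0, 0, 0, 0, 1],
    [0, 0, 0, 0, 0, 0, 1],
    [0, 0, 0, 0, 0, 0, 1],
    [0, 0, 0, 0, 0, 0, 1]
  ]
}}

```text
time: 11.83
tool_pos: [0.5462, 0.0008, 0.0746]
eef_rot: [0.706, 0.04, -0.038, -0.706]
contact_force: [-1.4, -0.4, 6.2]
opening: 0.0433
```

{"method": "drive_tool", "body": {
  "plan": [
    [0, -15, 0, 0, 0, 0, 1],
    [0, -30, 0, 0, 0, 0, 1],
    [0, -30, 0, 0, 0, 0, 1],
    [0, -30, 0, 0, 0, 0, 1],
    [0, -30, 0, 0, 0, 0, 1],
    [-1.6, 0, 13.4, 0, 0, 0, 1],
    [-2.7, 0, 30, 0, 0, 0, 1],
    [-2.7, 0, 30, 0, 0, 0, 1],
    [-2.7, 0, 30, 0, 0, 0, 1],
    [-2.7, 0, 30, 0, 0, 0, 1],
    [-2.7, 0, 30, 0, 0, 0, 1],
    [-2.7, 0, 30, 0, 0, 0, 1],
    [-2.7, 0, 30, 0, 0, 0, 1],
    [-2.7, 0, 30, 0, 0, 0, 1],
    [-2.7, 0, 30, 0, 0, 0, 1],
    [-2.7, 0, 30, 0, 0, 0, 1],
    [-1, 0, 13, 0, 0, 0, 1],
    [0, 0, 0, 0, 0, 0, 1],
    [0, 0, 0, 0, 0, 0, 1],
    [0, 0, 0, 0, 0, 0, 1]
  ]
}}

```text
time: 13.5
tool_pos: [0.4798, 0.3208, 0.2078]
eef_rot: [0.707, 0.039, -0.039, -0.706]
contact_force: [-0.3, 0.2, -0.6]
opening: 0.0436
```

{"method": "drive_tool", "body": {
  "plan": [
    [0, 20, 0, 0, 0, 0, 1],
    [0, 30, 0, 0, 0, 0, 1],
    [0, 30, 0, 0, 0, 0, 1],
    [0, 25, 0, 0, 0, 0, 1],
    [0, 15, 0, 0, 0, 0, 1],
    [0, 7, 0, 0, 0, 0, 1],
    [0, 4, 0, 0, 0, 0, 1],
    [0, 1, 0, 0, 0, 0, 1],
    [0, 0, 0, 0, 0, 0, 1],
    [0, 0, 0, 0, 0, 0, 1]
  ]
}}

```text
time: 14.33
tool_pos: [0.4811, 0.3222, 0.0776]
eef_rot: [-0.706, -0.04, 0.038, 0.706]
contact_force: [-0.6, 0.4, -0.2]
opening: 0.0436
```

{"method": "drive_tool", "body": {
  "plan": [
    [0, 1, 0, 0, 0, 0, 1],
    [0, 0, 0, 0, 0, 0, 1],
    [0, 0, 0, 0, 0, 0, 1]
  ]
}}

```text
time: 14.58
tool_pos: [0.4803, 0.3222, 0.0759]
eef_rot: [-0.706, -0.04, 0.039, 0.706]
contact_force: [0.2, -0.2, -1.7]
opening: 0.0437
```

{"method": "drive_tool", "body": {
  "plan": [
    [0, 1, 0, 0, 0, 0, 1],
    [0, 0, 0, 0, 0, 0, 1],
    [0, 0, 0, 0, 0, 0, 1]
  ]
}}

```text
time: 14.83
tool_pos: [0.4803, 0.3221, 0.0746]
eef_rot: [-0.706, -0.04, 0.039, 0.706]
contact_force: [0.0, -0.4, 1.6]
opening: 0.0439
```

{"method": "drive_tool", "body": {
  "plan": [
    [0, 0.5, 0, 0, 0, 0, 1],
    [0, 0, 0, 0, 0, 0, 1],
    [0, 0, 0, 0, 0, 0, 1]
  ]
}}

```text
time: 15.08
tool_pos: [0.4802, 0.3222, 0.0746]
eef_rot: [-0.706, -0.04, 0.039, 0.706]
contact_force: [-0.8, -0.5, 4.8]
opening: 0.0438
```

{"method": "drive_tool", "body": {
  "plan": [
    [0, 0, 0, 0, 0, 0, 0.2],
    [0, 0, 0, 0, 0, 0, -0.2],
    [0, 0, 0, 0, 0, 0, -1],
    [0, 0, 0, 0, 0, 0, -1],
    [0, 0, 0, 0, 0, 0, -1],
    [0, 0, 0, 0, 0, 0, -1],
    [0, -20, 0, 0, 0, 0, -1],
    [0, -35, 0, 0, 0, 0, -1],
    [0, -35, 0, 0, 0, 0, -1],
    [0, 0, 0, 0, 0.112, 0, -1],
    [5, 0, -28, 0, 0, 0, -1],
    [5, 0, -28, 0, 0, 0, -1],
    [5, 0, -28, 0, 0, 0, -1],
    [5, 0, -28, 0, 0, 0, -1],
    [5, 0, -28, 0, 0, 0, -1],
    [5, 0, -28, 0, 0, 0, -1],
    [5, 0, -28, 0, 0, 0, -1],
    [5, 0, -28, 0, 0, 0, -1],
    [5, 0, -28, 0, 0, 0, -1],
    [5, 0, -28, 0, 0, 0, -1]
  ]
}}

```text
time: 16.75
tool_pos: [0.5298, 0.0405, 0.1638]
eef_rot: [0.707, -0.0, 0.0, -0.707]
contact_force: [0.7, 0.0, 1.0]
opening: 0.0854
```

{"method": "drive_tool", "body": {
  "plan": [
    [5, 0, -28, 0, 0, 0, -1],
    [5, 0, -28, 0, 0, 0, -1],
    [5, 0, -28, 0, 0, 0, -1],
    [4.7, 0, -19.4, 0, 0, 0, -1],
    [0, 0, 0, 0, 0, 0, -1],
    [0, 0, 0, 0, 0, 0, -1],
    [0, 0, 0, 0, 0, 0, -1]
  ]
}}

```text
time: 17.33
tool_pos: [0.5489, -0.0611, 0.1635]
eef_rot: [-0.707, 0.001, -0.0, 0.707]
contact_force: [-0.3, 0.5, 0.7]
opening: 0.0853
```

{"method": "drive_tool", "body": {
  "plan": [
    [1, 0, 0, 0, 0, 0, -1],
    [0, 20, 0, 0, 0, 0, -1],
    [0, 30, 0, 0, 0, 0, -1],
    [0, 20, 0, 0, 0, 0, -1],
    [0, 10, 0, 0, 0, 0, -1],
    [0, 3, 0, 0, 0, 0, -1],
    [0, 0, 0, 0, 0, 0, -1],
    [0, 0, 0, 0, 0, 0, 0],
    [0, 0, 0, 0, 0, 0, 0.3],
    [0, 0, 0, 0, 0, 0, 0.5],
    [0, 0, 0, 0, 0, 0, 1],
    [0, 0, 0, 0, 0, 0, 1],
    [0, 0, 0, 0, 0, 0, 1],
    [0, 0, 0, 0, 0, 0, 1],
    [0, 0, 0, 0, 0, 0, 1]
  ]
}}

```text
time: 18.58
tool_pos: [0.5508, -0.0617, 0.0821]
eef_rot: [0.707, 0.0, 0.001, -0.707]
contact_force: [-2.1, 0.3, 6.1]
opening: 0.0454
```

{"method": "drive_tool", "body": {
  "plan": [
    [0, 0, 0, 0, 0, 0, 1],
    [0, 0, 0, 0, 0, 0, 1]
  ]
}}

```text
time: 18.75
tool_pos: [0.5508, -0.0617, 0.0821]
eef_rot: [0.707, 0.0, 0.001, -0.707]
contact_force: [-1.9, 0.3, 6.1]
opening: 0.0453
```

{"method": "drive_tool", "body": {
  "plan": [
    [0, -15, 0, 0, 0, 0, 1],
    [0, -30, 0, 0, 0, 0, 1],
    [0, -30, 0, 0, 0, 0, 1],
    [0, -30, 0, 0, 0, 0, 1],
    [0, -30, 0, 0, 0, 0, 1],
    [-5, 0, 13, 0, 0, 0, 1],
    [-12, 0, 31, 0, 0, 0, 1],
    [-12, 0, 31, 0, 0, 0, 1],
    [-12, 0, 31, 0, 0, 0, 1],
    [-12, 0, 31, 0, 0, 0, 1],
    [-12, 0, 31, 0, 0, 0, 1],
    [-12, 0, 31, 0, 0, 0, 1],
    [-12, 0, 31, 0, 0, 0, 1],
    [-12, 0, 31, 0, 0, 0, 1],
    [-12, 0, 31, 0, 0, 0, 1],
    [-12, 0, 31, 0, 0, 0, 1],
    [-12, 0, 31, 0, 0, 0, 1],
    [-12, 0, 31, 0, 0, 0, 1],
    [-6, 0, 15, 0, 0, 0, 1],
    [0, 0, 0, 0, 0, 0, 1]
  ]
}}

```text
time: 20.42
tool_pos: [0.3938, 0.3418, 0.2153]
eef_rot: [-0.707, -0.001, 0.001, 0.708]
contact_force: [0.3, -0.0, -1.9]
opening: 0.0453
```

{"method": "drive_tool", "body": {
  "plan": [
    [0, 0, 0, 0, 0, 0, 1],
    [0, 0, 0, 0, 0, 0, 1],
    [0, 20, 0, 0, 0, 0, 1],
    [0, 30, 0, 0, 0, 0, 1],
    [0, 30, 0, 0, 0, 0, 1],
    [0, 25, 0, 0, 0, 0, 1],
    [0, 15, 0, 0, 0, 0, 1],
    [0, 7, 0, 0, 0, 0, 1],
    [0, 4, 0, 0, 0, 0, 1],
    [0, 1, 0, 0, 0, 0, 1],
    [0, 0, 0, 0, 0, 0, 1],
    [0, 0, 0, 0, 0, 0, 1]
  ]
}}

```text
time: 21.42
tool_pos: [0.3967, 0.3389, 0.0849]
eef_rot: [-0.707, -0.0, -0.001, 0.708]
contact_force: [0.2, -0.2, -0.7]
opening: 0.0456
```

{"method": "drive_tool", "body": {
  "plan": [
    [0, 1, 0, 0, 0, 0, 1],
    [0, 0, 0, 0, 0, 0, 1],
    [0, 0, 0, 0, 0, 0, 1]
  ]
}}

```text
time: 21.67
tool_pos: [0.3959, 0.3389, 0.0834]
eef_rot: [-0.707, -0.0, -0.001, 0.707]
contact_force: [0.1, 0.2, -1.6]
opening: 0.0453
```

{"method": "drive_tool", "body": {
  "plan": [
    [0, 1, 0, 0, 0, 0, 1],
    [0, 0, 0, 0, 0, 0, 1],
    [0, 0, 0, 0, 0, 0, 1]
  ]
}}

```text
time: 21.92
tool_pos: [0.3959, 0.3389, 0.0822]
eef_rot: [-0.707, 0.0, -0.001, 0.707]
contact_force: [-1.0, -0.1, 2.9]
opening: 0.0449
```

{"method": "drive_tool", "body": {
  "plan": [
    [0, 0.5, 0, 0, 0, 0, 1],
    [0, 0, 0, 0, 0, 0, 1],
    [0, 0, 0, 0, 0, 0, 1]
  ]
}}

```text
time: 22.17
tool_pos: [0.3959, 0.339, 0.0821]
eef_rot: [-0.707, 0.0, -0.001, 0.707]
contact_force: [-1.5, -0.4, 5.4]
opening: 0.0452
```

{"method": "drive_tool", "body": {
  "plan": [
    [0, 0, 0, 0, 0, 0, 0.2],
    [0, 0, 0, 0, 0, 0, -0.2],
    [0, 0, 0, 0, 0, 0, -1],
    [0, 0, 0, 0, 0, 0, -1],
    [0, 0, 0, 0, 0, 0, -1],
    [0, 0, 0, 0, 0, 0, -1],
    [0, -20, 0, 0, 0, 0, -1],
    [0, -35, 0, 0, 0, 0, -1],
    [0, -35, 0, 0, 0, 0, -1],
    [0, -15, 0, 0, 0, 0, -1],
    [9, 0, -12, 0, 0, 0, -1],
    [15, 0, -25, 0, 0, 0, -1],
    [15, 0, -25, 0, 0, 0, -1],
    [15, 0, -25, 0, 0, 0, -1],
    [15, 0, -25, 0, 0, 0, -1],
    [15, 0, -25, 0, 0, 0, -1],
    [15, 0, -25, 0, 0, 0, -1],
    [15, 0, -25, 0, 0, 0, -1],
    [15, 0, -25, 0, 0, 0, -1]
  ]
}}

```text
time: 23.75
tool_pos: [0.5249, 0.1251, 0.1862]
eef_rot: [-0.707, 0.001, -0.0, 0.707]
contact_force: [0.5, 0.7, 0.3]
opening: 0.0857
```

{"method": "drive_tool", "body": {
  "plan": [
    [15, 0, -25, 0, 0, 0, -1],
    [15, 0, -25, 0, 0, 0, -1],
    [15, 0, -25, 0, 0, 0, -1],
    [15, 0, -25, 0, 0, 0, -1],
    [15, 0, -25, 0, 0, 0, -1],
    [9, 0, -12, 0, -0.03, 0, -0.4],
    [0, 0, 0, 0, 0, 0, -0.4],
    [0, 0, 0, 0, 0, 0, -0.4],
    [0, 0, 0, 0, 0, 0, -0.4],
    [0, 0, 0, 0, 0, 0, -0.4]
  ]
}}

```text
time: 24.58
tool_pos: [0.6074, -0.0096, 0.1861]
eef_rot: [-0.707, -0.01, 0.011, 0.707]
contact_force: [0.1, -0.2, 0.3]
opening: 0.0595
```

```bash
python3 - <<'E' 2>/dev/null
from h import *
import cv2
a=[]
for c in('side','top'):
    p,d=robot.camera(c);W=cloud(c,d)
    for n,x,y,z in(('cane',.562,.308,.132),('block',.479,.323,.107),('log',.394,.34,.12)):
        m=(abs(W[...,0]-x)<.04)&(abs(W[...,1]-y)<.04)&(abs(W[...,2]-z)<.008)
        if m.sum()>20: r=cv2.minAreaRect((W[m][:,:2]*1000).astype(np.float32));print(c,n,m.sum(),np.round(r[0],1),np.round(r[1],1),round(r[2],1),np.median(W[m][:,2]).round(4))
    a.append(cv2.resize(p[80:260,150:390,::-1] if c=='side' else p[110:260,60:260,::-1],(400,300)))
cv2.imwrite('pics/g3.png',np.hstack(a))
E
```

```text
side cane 56 [552.2 311.3] [26.5 50.4] 0.5 0.1325
side block 105 [475.9 322.7] [47. 55.] 14.4 0.1071
side log 90 [392.6 339.5] [43.6 45.3] 54.7 0.1208
top cane 230 [561.  307.4] [41.6 44.5] 30.7 0.1312
top block 314 [477.4 322.8] [44.4 44.7] 7.2 0.1058
top log 284 [393.4 338.4] [44.3 44.1] 40.6 0.1192
```

View pics/g3.png

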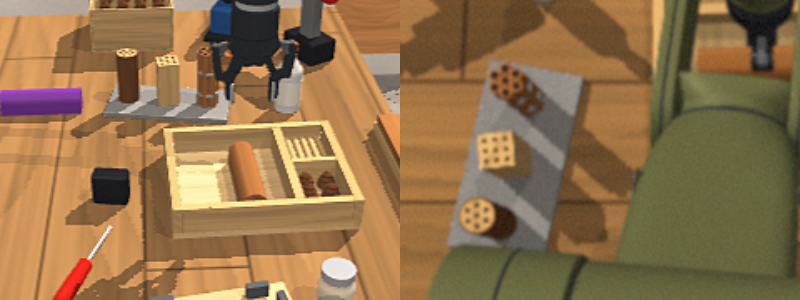

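Board: log, block and canes all stand upright, at about px (478,217), (497,150) and (508,83) in the right crop. The half log is free. Lowering onto it now.

{"method": "drive_tool", "body": {
  "plan": [
    [1, 0, 0, 0, 0, 0, -0.4],
    [0, 20, 0, 0, 0, 0, -0.4],
    [0, 30, 0, 0, 0, 0, -0.4],
    [0, 30, 0, 0, 0, 0, -0.4],
    [0, 30, 0, 0, 0, 0, -0.4],
    [0, 25, 0, 0, 0, 0, -0.4],
    [0, 15, 0, 0, 0, 0, -0.4],
    [0, 10, 0, 0, 0, 0, -0.4],
    [0, 6, 0, 0, 0, 0, -0.4],
    [0, 4, 0, 0, 0, 0, -0.4],
    [0, 0, 0, 0, 0, 0, -0.4],
    [0, 0, 0, 0, 0, 0, -0.4]
  ]
}}

```text
time: 25.68
tool_pos: [0.6102, -0.0106, 0.0172]
eef_rot: [0.707, 0.011, -0.01, -0.707]
contact_force: [0.1, 0.6, 0.2]
opening: 0.0598
```

{"method": "drive_tool", "body": {
  "plan": [
    [-1, 2.5, 0, 0, 0, 0, -0.4],
    [0, 0, 0, 0, 0, 0, 0],
    [0, 0, 0, 0, 0, 0, 0.5],
    [0, 0, 0, 0, 0, 0, 1],
    [0, 0, 0, 0, 0, 0, 1],
    [0, 0, 0, 0, 0, 0, 1],
    [0, 0, 0, 0, 0, 0, 1],
    [0, 0, 0, 0, 0, 0, 1]
  ],
  "grip_force": 70
}}

```text
time: 26.35
tool_pos: [0.6091, -0.0107, 0.0148]
eef_rot: [0.707, 0.011, -0.01, -0.707]
contact_force: [-0.2, -0.2, 6.3]
opening: 0.0449
```

{"method": "drive_tool", "body": {
  "plan": [
    [0, -10, 0, 0, 0, 0, 1],
    [0, -25, 0, 0, 0, 0, 1],
    [0, -30, 0, 0, 0, 0, 1],
    [0, -30, 0, 0, 0, 0, 1],
    [0, -25, 0, 0, 0, 0, 1],
    [0, 0, 0, 0, 0, 0, 1],
    [0, 0, 0, 0, 0.06, 0, 1],
    [0, 0, 0, 0, 0.11, 0, 1],
    [0, 0, 0, 0, 0.11, 0, 1],
    [0, 0, 0, 0, 0.11, 0, 1],
    [0, 0, 0, 0, 0.11, 0, 1],
    [0, 0, 0, 0, 0.11, 0, 1],
    [0, 0, 0, 0, 0.11, 0, 1],
    [0, 0, 0, 0, 0.11, 0, 1],
    [0, 0, 0, 0, 0.11, 0, 1],
    [0, 0, 0, 0, 0.11, 0, 1],
    [0, 0, 0, 0, 0.11, 0, 1],
    [0, 0, 0, 0, 0.11, 0, 1],
    [0, 0, 0, 0, 0.11, 0, 1],
    [0, 0, 0, 0, 0.06, 0, 1]
  ]
}}

```text
time: 28.02
tool_pos: [0.6072, -0.0105, 0.1327]
eef_rot: [0.538, -0.461, 0.459, -0.537]
contact_force: [0.0, 0.5, -2.6]
opening: 0.0445
```

```bash
python3 - <<'E' 2>/dev/null
from h import *
import cv2
from scipy.spatial.transform import Rotation as R
s=robot.sense();M=R.from_quat(s['eef_rot']).as_matrix();print(s['tool_pos'].round(4),s['q'].round(2),M.round(3).tolist(),s['opening'])
a=[]
for c in('side','top'):
    p,d=robot.camera(c);W=cloud(c,d)
    hsv=cv2.cvtColor(p,cv2.COLOR_RGB2HSV)
    m=(abs(W[...,0]-.609)<.13)&(abs(W[...,1]+.01)<.06)&(W[...,2]>.12)&(W[...,2]<.185)&(hsv[...,0]<15)&(hsv[...,1]>120)
    if m.sum()>20: r=cv2.minAreaRect((W[m][:,:2]*1000).astype(np.float32));print(c,m.sum(),np.round(r[0],1),np.round(r[1],1),round(r[2],1),np.percentile(W[m][:,2],[2,98]).round(4))
    a.append(cv2.resize(p[80:260,200:440,::-1] if c=='side' else p[80:260,170:410,::-1],(400,300)))
cv2.imwrite('pics/g4.png',np.hstack(a))
t=np.array([.5287,-.3382,s['tool_pos'][2]]);print('move tool mm',(M.T@(t-s['tool_pos'])*1000).round(1))
E
```

```text
[ 0.6072 -0.0105  0.1327] [-0.09  0.44  1.57  0.    1.14  1.33] [[0.154, -0.003, 0.988], [-0.988, 0.0, 0.154], [-0.001, -1.0, -0.002]] 0.044544555328491775
side 995 [608.7  -2.6] [172.1  79.1] 7.1 [0.1321 0.1791]
top 183 [580.9 -15.6] [38.6 42.8] 10.1 [0.1613 0.1801]
move tool mm [ 3.116e+02  1.000e-01 -1.281e+02]
```

View pics/g4.png

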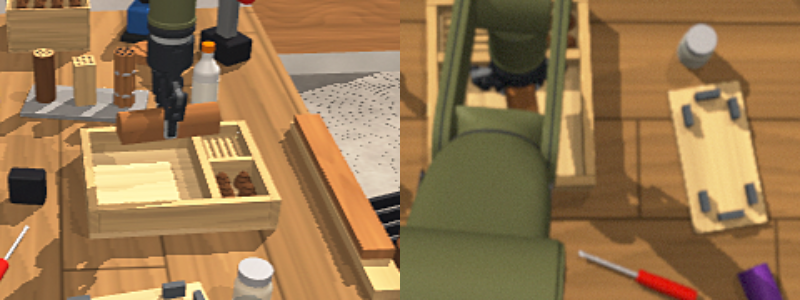

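{"method": "drive_tool", "body": {
  "plan": [
    [15.8, 0, -7, 0, 0, 0, 1],
    [28, 0, -11.6, 0, 0, 0, 1],
    [28, 0, -11.6, 0, 0, 0, 1],
    [28, 0, -11.6, 0, 0, 0, 1],
    [28, 0, -11.6, 0, 0, 0, 1],
    [28, 0, -11.6, 0, 0, 0, 1],
    [28, 0, -11.6, 0, 0, 0, 1],
    [28, 0, -11.6, 0, 0, 0, 1],
    [28, 0, -11.6, 0, 0, 0, 1],
    [28, 0, -11.6, 0, 0, 0, 1],
    [28, 0, -11.6, 0, 0, 0, 1],
    [15.8, 0, -7, 0, 0, 0, 1],
    [0, 0, 0, 0, 0, 0, 1],
    [0, 0, 0, 0, 0, 0, 1],
    [0, 0, 0, 0, 0, 0, 1]
  ]
}}

```text
time: 29.37
tool_pos: [0.5291, -0.338, 0.1332]
eef_rot: [-0.538, 0.459, -0.458, 0.539]
contact_force: [0.5, -0.0, -1.3]
opening: 0.0448
```

{"method": "drive_tool", "body": {
  "plan": [
    [0, 20, 0, 0, 0, 0, 1],
    [0, 25, 0, 0, 0, 0, 1],
    [0, 15, 0, 0, 0, 0, 1],
    [0, 0, 0, 0, 0, 0, 1],
    [0, 0, 0, 0, 0, 0, 1]
  ]
}}

```text
time: 29.78
tool_pos: [0.5292, -0.337, 0.0729]
eef_rot: [-0.539, 0.459, -0.457, 0.539]
contact_force: [0.5, -0.7, -1.5]
opening: 0.0446
```

```bash
python3 - <<'E' 2>/dev/null
from h import *
import cv2
from scipy.spatial.transform import Rotation as R
s=robot.sense();M=R.from_quat(s['eef_rot']).as_matrix();print(s['tool_pos'].round(4),s['q'].round(2),M.round(3).tolist(),s['opening'])
a=[]
for c in('side','top'):
    p,d=robot.camera(c);W=cloud(c,d)
    hsv=cv2.cvtColor(p,cv2.COLOR_RGB2HSV)
    m=(abs(W[...,0]-.527)<.13)&(abs(W[...,1]+.337)<.08)&(W[...,2]>.06)&(W[...,2]<.13)&(hsv[...,0]<15)&(hsv[...,1]>120)
    if m.sum()>20: r=cv2.minAreaRect((W[m][:,:2]*1000).astype(np.float32));print(c,m.sum(),np.round(r[0],1),np.round(r[1],1),round(r[2],1),np.percentile(W[m][:,2],[2,98]).round(4))
    a.append(cv2.resize(p[170:320,200:400,::-1] if c=='side' else p[110:260,270:470,::-1],(400,300)))
cv2.imwrite('pics/g5.png',np.hstack(a))
t=np.array([.5287,-.3382,s['tool_pos'][2]]);print('move tool mm',(M.T@(t-s['tool_pos'])*1000).round(1))
E
```

```text
[ 0.5292 -0.337   0.0729] [-0.63  0.53  1.58  0.    1.04  0.77] [[0.161, -0.002, 0.987], [-0.987, 0.002, 0.161], [-0.002, -1.0, -0.002]] 0.04462420798328627
side 1468 [ 531.4 -335.2] [171.1  67.2] 10.1 [0.0728 0.1192]
top 242 [ 590.3 -325.8] [52.2 42. ] 9.6 [0.0785 0.1217]
move tool mm [ 1.1 -0.  -0.7]
```

View pics/g5.png

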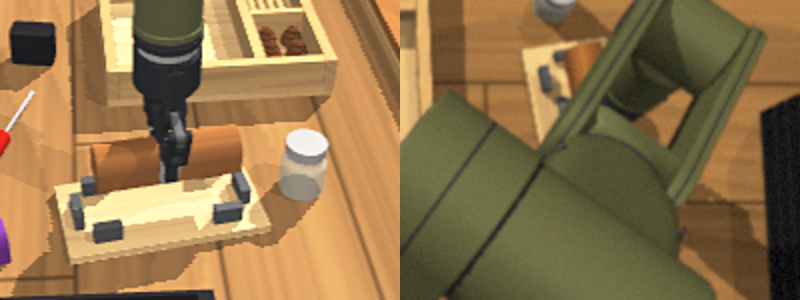

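{"method": "drive_tool", "body": {
  "plan": [
    [0, 0, -4.5, 0, 0, 0, 1],
    [0, 0, 0, 0, 0, 0, 1],
    [0, 15, 0, 0, 0, 0, 1],
    [0, 15, 0, 0, 0, 0, 1],
    [0, 12, 0, 0, 0, 0, 1],
    [0, 8, 0, 0, 0, 0, 1],
    [0, 4, 0, 0, 0, 0, 1],
    [0, 2, 0, 0, 0, 0, 1],
    [0, 0, 0, 0, 0, 0, 1],
    [0, 0, 0, 0, 0, 0, 1]
  ]
}}

```text
time: 30.72
tool_pos: [0.5256, -0.3399, 0.0182]
eef_rot: [-0.538, 0.458, -0.459, 0.538]
contact_force: [-0.0, 0.2, -2.1]
opening: 0.0447
```

{"method": "drive_tool", "body": {
  "plan": [
    [0, 1, 0, 0, 0, 0, 1],
    [0, 0, 0, 0, 0, 0, 1],
    [0, 0, 0, 0, 0, 0, 1]
  ]
}}

```text
time: 30.97
tool_pos: [0.5254, -0.3398, 0.0172]
eef_rot: [-0.538, 0.458, -0.459, 0.538]
contact_force: [-0.5, -0.4, -1.6]
opening: 0.0449
```

{"method": "drive_tool", "body": {
  "plan": [
    [0, 1, 0, 0, 0, 0, 1],
    [0, 0, 0, 0, 0, 0, 1],
    [0, 0, 0, 0, 0, 0, 1]
  ]
}}

```text
time: 31.22
tool_pos: [0.5251, -0.3396, 0.0158]
eef_rot: [0.538, -0.459, 0.458, -0.538]
contact_force: [0.7, 0.5, -1.9]
opening: 0.0447
```

{"method": "drive_tool", "body": {
  "plan": [
    [0, 1, 0, 0, 0, 0, 1],
    [0, 0, 0, 0, 0, 0, 1],
    [0, 0, 0, 0, 0, 0, 1]
  ]
}}

```text
time: 31.47
tool_pos: [0.5253, -0.3397, 0.0148]
eef_rot: [-0.538, 0.458, -0.459, 0.538]
contact_force: [-0.1, -0.2, -1.6]
opening: 0.0449
```

{"method": "drive_tool", "body": {
  "plan": [
    [0, 0.7, 0, 0, 0, 0, 1],
    [0, 0, 0, 0, 0, 0, 1],
    [0, 0, 0, 0, 0, 0, 1]
  ]
}}

```text
time: 31.72
tool_pos: [0.5253, -0.3397, 0.0148]
eef_rot: [0.538, -0.458, 0.459, -0.538]
contact_force: [-0.2, 0.9, 5.1]
opening: 0.0446
```

{"method": "drive_tool", "body": {
  "plan": [
    [0, 0, 0, 0, 0, 0, 0.2],
    [0, 0, 0, 0, 0, 0, -0.2],
    [0, 0, 0, 0, 0, 0, -0.4],
    [0, 0, 0, 0, 0, 0, -0.4],
    [0, 0, 0, 0, 0, 0, -0.4],
    [0, -15, 0, 0, 0, 0, -0.4],
    [0, -35, 0, 0, 0, 0, -0.4],
    [0, -40, 0, 0, 0, 0, -0.4],
    [0, -40, 0, 0, 0, 0, -1],
    [0, -40, 0, 0, 0, 0, -1]
  ]
}}

```text
time: 32.55
tool_pos: [0.5248, -0.3393, 0.1853]
eef_rot: [0.538, -0.459, 0.458, -0.538]
contact_force: [0.3, -0.3, 0.3]
opening: 0.0812
```

{"method": "drive_tool", "body": {
  "plan": [
    [0, 0, 0, 0, -0.118, 0, -1],
    [0, 0, 0, 0, -0.118, 0, -1],
    [0, 0, 0, 0, -0.118, 0, -1],
    [0, 0, 0, 0, -0.118, 0, -1],
    [0, 0, 0, 0, -0.118, 0, -1],
    [0, 0, 0, 0, -0.118, 0, -1],
    [0, 0, 0, 0, -0.118, 0, -1],
    [0, 0, 0, 0, -0.118, 0, -1],
    [0, 0, 0, 0, -0.118, 0, -1],
    [0, 0, 0, 0, -0.118, 0, -1],
    [0, 0, 0, 0, -0.118, 0, -1],
    [0, 0, 0, 0, -0.116, 0, -1],
    [0, 0, 30, 0, 0, 0, -1],
    [0, 0, 30, 0, 0, 0, -1],
    [0, 0, 30, 0, 0, 0, -1],
    [0, 0, 30, 0, 0, 0, -1],
    [0, 0, 30, 0, 0, 0, -1],
    [0, 0, 0, 0, 0, 0, -1],
    [0, 0, 0, 0, 0, 0, -1]
  ]
}}

```text
time: 34.13
tool_pos: [0.5245, -0.1882, 0.1841]
eef_rot: [-0.707, -0.002, 0.002, 0.707]
contact_force: [0.6, -0.9, 0.4]
opening: 0.0854
```

```bash
python3 - <<'E' 2>/dev/null
from h import *
import cv2
from scipy.spatial.transform import Rotation as R
s=robot.sense();M=R.from_quat(s['eef_rot']).as_matrix();print(s['tool_pos'].round(4),M.round(3).tolist())
a=[]
for c in('side','top'):
    p,d=robot.camera(c);W=cloud(c,d)
    for t in('half_log','cradle'):
      for r in robot.regions_of(c,t):
        q=W[r['pixels']];q=q[np.isfinite(q[:,0])];q=q[(q[:,2]>.006)]
        if len(q)>30 and abs(q[:,1].mean()+.337)<.05: rc=cv2.minAreaRect((q[:,:2]*1000).astype(np.float32));print(c,t,len(q),np.round(rc[0],1),np.round(rc[1],1),round(rc[2],1),np.percentile(q[:,2],[2,50,98]).round(4))
    a.append(cv2.resize(p[170:320,200:400,::-1] if c=='side' else p[110:260,270:470,::-1],(400,300)))
cv2.imwrite('pics/g6.png',np.hstack(a))
E
```

```text
[ 0.5245 -0.1882  0.1841] [[1.0, -0.0, -0.006], [0.006, 0.0, 1.0], [-0.0, -1.0, 0.0]]
side half_log 1664 [ 530.4 -323.7] [180.4  89. ] 6.2 [0.0137 0.0496 0.0613]
side cradle 2044 [ 526.2 -337. ] [241.1 124.4] 8.9 [0.0074 0.0134 0.0366]
top half_log 474 [ 495.7 -318.9] [145.7 163. ] 53.5 [0.0198 0.0545 0.0627]
top cradle 1239 [ 496.7 -308.2] [192.2 189.1] 9.1 [0.0071 0.0129 0.0376]
```

View pics/g6.png

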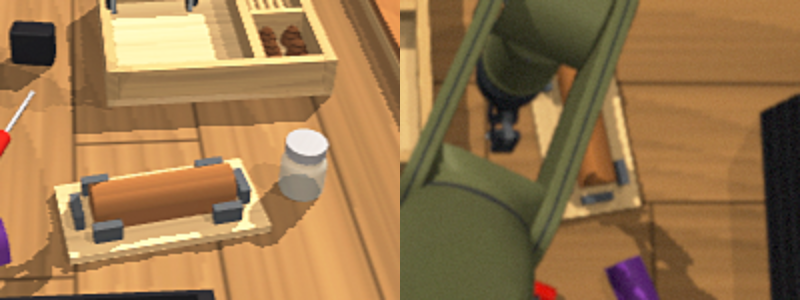

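The half log lies between all six stops (left crop, about px (165,193)). Now fetching the round log.

{"method": "drive_tool", "body": {
  "plan": [
    [-4, 0, 16, 0, 0, 0, -1],
    [-8.5, 0, 35, 0, 0, 0, -1],
    [-8.5, 0, 35, 0, 0, 0, -1],
    [-8.5, 0, 35, 0, 0, 0, -1],
    [-8.5, 0, 35, 0, 0, 0, -1],
    [-8.5, 0, 35, 0, 0, 0, -1],
    [-8.5, 0, 35, 0, 0, 0, -1],
    [-8.5, 0, 35, 0, 0, 0, -1],
    [-8.5, 0, 35, 0, 0, 0, -1],
    [-8.5, 0, 35, 0, 0, 0, -1],
    [-8.5, 0, 35, 0, 0, 0, -1],
    [-8.5, 0, 35, 0, 0, 0, -1],
    [-8.5, 0, 35, 0, 0, 0, -1],
    [-8.5, 0, 35, 0, 0, 0, -1],
    [-8.5, 0, 35, 0, 0, 0, -1],
    [-5.6, 0, 21, 0, 0, 0, -1],
    [0, 0, 0, 0, 0, 0, -1],
    [0, 0, 0, 0, 0, 0, -1],
    [0, 0, 0, 0, 0, 0, -1]
  ],
  "grip_force": 40
}}

```text
time: 36.02
tool_pos: [0.394, 0.3364, 0.1839]
eef_rot: [0.707, 0.001, -0.001, -0.707]
contact_force: [0.2, -0.4, -0.0]
opening: 0.0853
```

{"method": "drive_tool", "body": {
  "plan": [
    [2, 0, 2.5, 0, 0, 0, -1],
    [0, 20, 0, 0, 0, 0, -1],
    [0, 30, 0, 0, 0, 0, -1],
    [0, 25, 0, 0, 0, 0, -1],
    [0, 15, 0, 0, 0, 0, -1],
    [0, 9, 0, 0, 0, 0, -1],
    [0, 3, 0, 0, 0, 0, -1],
    [0, 0, 0, 0, 0, 0, -1],
    [0, 0, 0, 0, 0, 0, -1],
    [0, 0, 0, 0, 0, 0, -1]
  ]
}}

```text
time: 36.85
tool_pos: [0.3974, 0.3398, 0.0832]
eef_rot: [-0.707, -0.002, 0.0, 0.708]
contact_force: [0.3, 0.2, 0.0]
opening: 0.0851
```

{"method": "drive_tool", "body": {
  "plan": [
    [-1.5, 1, -1, 0, 0, 0, -1],
    [0, 0, 0, 0, 0, 0, -1],
    [0, 0, 0, 0, 0, 0, 0],
    [0, 0, 0, 0, 0, 0, 0.3],
    [0, 0, 0, 0, 0, 0, 0.5],
    [0, 0, 0, 0, 0, 0, 1],
    [0, 0, 0, 0, 0, 0, 1],
    [0, 0, 0, 0, 0, 0, 1],
    [0, 0, 0, 0, 0, 0, 1],
    [0, 0, 0, 0, 0, 0, 1]
  ]
}}

```text
time: 37.68
tool_pos: [0.3949, 0.3386, 0.0814]
eef_rot: [-0.707, -0.001, 0.001, 0.707]
contact_force: [-1.6, -0.2, 6.4]
opening: 0.0449
```

{"method": "drive_tool", "body": {
  "plan": [
    [0, -15, 0, 0, 0, 0, 1],
    [0, -30, 0, 0, 0, 0, 1],
    [0, -30, 0, 0, 0, 0, 1],
    [0, -30, 0, 0, 0, 0, 1],
    [0, -30, 0, 0, 0, 0, 1],
    [6, 0, -14, 0, 0, 0, 1],
    [12, 0, -31, 0, 0, 0, 1],
    [12, 0, -31, 0, 0, 0, 1],
    [12, 0, -31, 0, 0, 0, 1],
    [12, 0, -31, 0, 0, 0, 1],
    [12, 0, -31, 0, 0, 0, 1],
    [12, 0, -31, 0, 0, 0, 1],
    [12, 0, -31, 0, 0, 0, 1],
    [12, 0, -31, 0, 0, 0, 1],
    [12, 0, -31, 0, 0, 0, 1],
    [12, 0, -31, 0, 0, 0, 1],
    [12, 0, -31, 0, 0, 0, 1],
    [12, 0, -31, 0, 0, 0, 1],
    [6, 0, -14.5, 0, 0, 0, 1],
    [0, 0, 0, 0, 0, 0, 1]
  ]
}}

```text
time: 39.35
tool_pos: [0.5537, -0.0651, 0.2154]
eef_rot: [0.708, -0.0, 0.0, -0.707]
contact_force: [0.2, 0.9, -1.5]
opening: 0.0454
```

{"method": "drive_tool", "body": {
  "plan": [
    [0, 0, 0, 0, 0, 0, 1],
    [0, 0, 0, 0, 0, 0, 1],
    [0, 20, 0, 0, 0, 0, 1],
    [0, 30, 0, 0, 0, 0, 1],
    [0, 30, 0, 0, 0, 0, 1],
    [0, 20, 0, 0, 0, 0, 1],
    [0, 12, 0, 0, 0, 0, 1],
    [0, 5, 0, 0, 0, 0, 1],
    [0, 0, 0, 0, 0, 0, 1],
    [0, 0, 0, 0, 0, 0, 1],
    [0, 0, 0, 0, 0, 0, 1]
  ]
}}

```text
time: 40.27
tool_pos: [0.5531, -0.0611, 0.1003]
eef_rot: [0.707, 0.002, -0.001, -0.707]
contact_force: [0.5, -0.8, -1.8]
opening: 0.0449
```

{"method": "drive_tool", "body": {
  "plan": [
    [-2.3, 0, -0.9, 0, 0, 0, 1],
    [0, 8, 0, 0, 0, 0, 1],
    [0, 6, 0, 0, 0, 0, 1],
    [0, 3, 0, 0, 0, 0, 1],
    [0, 0, 0, 0, 0, 0, 1],
    [0, 0, 0, 0, 0, 0, 1],
    [0, 0, 0, 0, 0, 0, 1]
  ]
}}

```text
time: 40.85
tool_pos: [0.5498, -0.0625, 0.0818]
eef_rot: [-0.707, -0.001, 0.001, 0.707]
contact_force: [-0.2, -0.1, -0.9]
opening: 0.0454
```

{"method": "drive_tool", "body": {
  "plan": [
    [1, 0.5, 0.5, 0, 0, 0, 1],
    [0, 0, 0, 0, 0, 0, 1],
    [0, 0, 0, 0, 0, 0, 1],
    [0, 0, 0, 0, 0, 0, 1]
  ]
}}

```text
time: 41.18
tool_pos: [0.5511, -0.0619, 0.0816]
eef_rot: [-0.707, -0.001, 0.001, 0.707]
contact_force: [0.2, 0.1, -1.7]
opening: 0.0452
```

{"method": "drive_tool", "body": {
  "plan": [
    [0, 0.7, 0, 0, 0, 0, 1],
    [0, 0, 0, 0, 0, 0, 1],
    [0, 0, 0, 0, 0, 0, 1]
  ]
}}

```text
time: 41.43
tool_pos: [0.5511, -0.062, 0.0814]
eef_rot: [0.707, 0.001, -0.001, -0.707]
contact_force: [-2.1, -0.5, 5.2]
opening: 0.0449
```

{"method": "drive_tool", "body": {
  "plan": [
    [0, 0, 0, 0, 0, 0, 0.2],
    [0, 0, 0, 0, 0, 0, -0.2],
    [0, 0, 0, 0, 0, 0, -1],
    [0, 0, 0, 0, 0, 0, -1],
    [0, 0, 0, 0, 0, 0, -1],
    [0, 0, 0, 0, 0, 0, -1],
    [0, -20, 0, 0, 0, 0, -1],
    [0, -35, 0, 0, 0, 0, -1],
    [0, -35, 0, 0, 0, 0, -1],
    [0, -15, 0, 0, 0, 0, -1],
    [-5.8, 0, 32, 0, 0, 0, -1],
    [-5.8, 0, 32, 0, 0, 0, -1],
    [-5.8, 0, 32, 0, 0, 0, -1],
    [-5.8, 0, 32, 0, 0, 0, -1],
    [-5.8, 0, 32, 0, 0, 0, -1],
    [-5.8, 0, 32, 0, 0, 0, -1],
    [-5.8, 0, 32, 0, 0, 0, -1],
    [-5.8, 0, 32, 0, 0, 0, -1],
    [-5.8, 0, 32, 0, 0, 0, -1],
    [-5.8, 0, 32, 0, 0, 0, -1]
  ]
}}

```text
time: 43.1
tool_pos: [0.4914, 0.2593, 0.1858]
eef_rot: [0.707, 0.001, -0.001, -0.707]
contact_force: [0.6, 0.3, -0.9]
opening: 0.0853
```

{"method": "drive_tool", "body": {
  "plan": [
    [-5.8, 0, 32, 0, 0, 0, -1],
    [-7, 0, 32.2, 0, 0, 0, -1],
    [0, 0, 0, 0, -0.112, 0, -1],
    [0, 0, 0, 0, 0, 0, -1],
    [0, 0, 0, 0, 0, 0, -1],
    [0, 0, 0, 0, 0, 0, -1],
    [0, 0, 0, 0, 0, 0, -1]
  ]
}}

```text
time: 43.68
tool_pos: [0.4792, 0.321, 0.1858]
eef_rot: [0.706, 0.04, -0.04, -0.706]
contact_force: [0.7, -0.7, 0.0]
opening: 0.0854
```

```bash
cat >> h.py <<'E'
import cv2
def tops(L):
    for c in('side','top'):
        p,d=robot.camera(c);W=cloud(c,d)
        for n,x,y,z in L:
            m=(abs(W[...,0]-x)<.031)&(abs(W[...,1]-y)<.031)&(abs(W[...,2]-z)<.01)
            if m.sum()>20:
                r=cv2.minAreaRect((W[m][:,:2]*1000).astype(np.float32));print(c,n,m.sum(),np.round(r[0],1),np.round(r[1],1),round(r[2],1),np.median(W[m][:,2]).round(4))
LOG=('log',.548,-.06,.12);BLK=('block',.5435,.002,.107);CAN=('cane',.5423,.0635,.132)
E
python3 - <<'E' 2>/dev/null
from h import *
tops([LOG]);print(robot.sense()['tool_pos'])
E
```

```text
side log 168 [548.8 -61. ] [45.  45.9] 35.5 0.1203
top log 263 [549.5 -60.4] [44.6 43.3] 0.8 0.1199
[0.47930207 0.32100437 0.18594379]
```

{"method": "drive_tool", "body": {
  "plan": [
    [1, 0, 1, 0, 0, 0, -1],
    [0, 20, 0, 0, 0, 0, -1],
    [0, 30, 0, 0, 0, 0, -1],
    [0, 25, 0, 0, 0, 0, -1],
    [0, 20, 0, 0, 0, 0, -1],
    [0, 12, 0, 0, 0, 0, -1],
    [0, 4, 0, 0, 0, 0, -1],
    [0, 0, 0, 0, 0, 0, -1],
    [0, 0, 0, 0, 0, 0, -1],
    [0, 0, 0, 0, 0, 0, -1]
  ]
}}

```text
time: 44.62
tool_pos: [0.4814, 0.3237, 0.0767]
eef_rot: [-0.705, -0.041, 0.039, 0.707]
contact_force: [-2.4, -0.1, 7.6]
opening: 0.0857
```

```bash
python3 - <<'E' 2>/dev/null
from h import *
s=robot.sense();print(s['tool_pos'],s['contact_force'],s['ft_torque'])
p,d=robot.camera('side');a=cv2.resize(p[85:165,195:300,::-1],(790,600),interpolation=cv2.INTER_CUBIC)
cv2.imwrite('pics/g7.png',a)
E
```

```text
[0.48139352 0.32368853 0.07666602] [-2.36700513 -0.09024005  7.56190699] [-0.00300318 -0.25706301 -0.00244054]
```

View pics/g7.png

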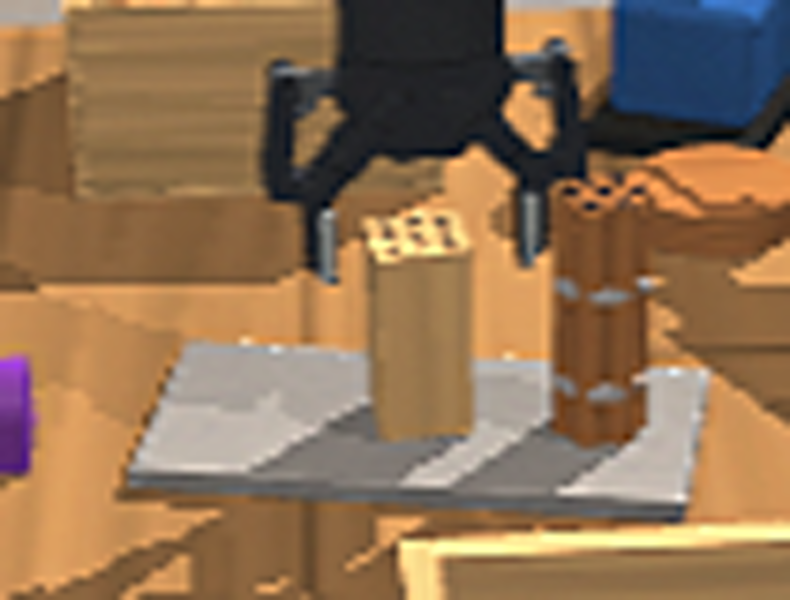

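The finger's outer knuckle is touching the cane top edge, at px (570,185). I'll back off upwards, narrow the jaws, and come down again.

{"method": "drive_tool", "body": {
  "plan": [
    [0, -8, 0, 0, 0, 0, -1],
    [0, -20, 0, 0, 0, 0, -1],
    [-1, 0, -1, 0, 0, 0, -0.4],
    [0, 0, 0, 0, 0, 0, -0.4],
    [0, 0, 0, 0, 0, 0, -0.4],
    [0, 0, 0, 0, 0, 0, -0.4],
    [0, 0, 0, 0, 0, 0, -0.4]
  ]
}}

```text
time: 45.25
tool_pos: [0.4784, 0.3216, 0.1021]
eef_rot: [0.706, 0.04, -0.041, -0.706]
contact_force: [0.3, -0.2, 1.1]
opening: 0.0595
```

```bash
python3 - <<'E' 2>/dev/null
from h import *
s=robot.sense();print(s['tool_pos'],s['contact_force'],s['opening'])
tops([('cane',.561,.3074,.132),('block',.4775,.3228,.107)])
E
```

```text
[0.47843185 0.32160253 0.10206103] [ 0.30035944 -0.1919153   1.10358063] 0.059527056147283486
side cane 88 [560.6 306.9] [53.6 40.1] 72.2 0.1321
side block 111 [473.  320.3] [52.1 51.6] 87.6 0.1076
top cane 232 [561.4 306.9] [40.8 42.3] 32.4 0.1311
top block 149 [478.5 311.6] [44.5 22.5] 6.2 0.1061
```

{"method": "drive_tool", "body": {
  "plan": [
    [2, 0, 0.5, 0, 0, 0, -0.4],
    [0, 10, 0, 0, 0, 0, -0.4],
    [0, 9, 0, 0, 0, 0, -0.4],
    [0, 5, 0, 0, 0, 0, -0.4],
    [0, 2.5, 0, 0, 0, 0, -0.4],
    [0, 0, 0, 0, 0, 0, -0.4],
    [0, 0, 0, 0, 0, 0, -0.4],
    [0, 0, 0, 0, 0, 0, -0.4]
  ]
}}

```text
time: 46.02
tool_pos: [0.4825, 0.324, 0.079]
eef_rot: [-0.705, -0.043, 0.039, 0.707]
contact_force: [-4.8, -1.2, 21.0]
opening: 0.0596
```

{"method": "drive_tool", "body": {
  "plan": [
    [0, -10, 0, 0, 0, 0, -0.4],
    [0, -30, 0, 0, 0, 0, -0.4],
    [0, -30, 0, 0, 0, 0, -0.4],
    [0, -30, 0, 0, 0, 0, -1],
    [0, 0, 0, 0, 0.112, 0, -1],
    [0, 0, 0, 0, 0, 0, -1],
    [0, 0, 0, 0, 0, 0, -1],
    [0, 0, 0, 0, 0, 0, -1]
  ]
}}

```text
time: 46.68
tool_pos: [0.4797, 0.322, 0.1747]
eef_rot: [0.708, 0.001, -0.003, -0.706]
contact_force: [-0.4, 0.9, -0.6]
opening: 0.0853
```

```bash
python3 - <<'E' 2>/dev/null
from h import *
s=robot.sense();print(s['tool_pos'],s['contact_force'],s['opening'])
tops([('cane',.561,.3074,.132),('block',.4775,.3228,.107)])
E
```

```text
[0.47973474 0.32203592 0.17473711] [-0.4287948   0.89859036 -0.56976673] 0.08528341664635428
side cane 89 [563.  310.9] [54.7 39.4] 65.0 0.1318
side block 107 [477.4 321.9] [43.9 51.8] 6.7 0.1069
top cane 240 [561.1 308.3] [46.1 41.3] 64.8 0.1312
top block 295 [477.7 322.6] [44.7 43.9] 6.1 0.106
```

Both pieces are upright and unmoved. I'll take the cane bundle back first, which frees the space beside the block.

{"method": "drive_tool", "body": {
  "plan": [
    [14, 0, -2.5, 0, 0, 0, -1],
    [28, 0, -5, 0, 0, 0, -1],
    [28, 0, -5, 0, 0, 0, -1],
    [14, 0, -2.5, 0, 0, 0, -1],
    [0, 0, 0, 0, 0, 0, -1],
    [0, 0, 0, 0, 0, 0, -1],
    [0, 20, 0, 0, 0, 0, -1],
    [0, 20, 0, 0, 0, 0, -1],
    [0, 15, 0, 0, 0, 0, -1],
    [0, 8, 0, 0, 0, 0, -1],
    [0, 0, 0, 0, 0, 0, -1],
    [0, 0, 0, 0, 0, 0, -1],
    [0, 0, 0, 0, 0, 0, -1]
  ]
}}

```text
time: 47.87
tool_pos: [0.5653, 0.3085, 0.1144]
eef_rot: [-0.707, -0.002, 0.001, 0.707]
contact_force: [-0.0, 0.2, 0.1]
opening: 0.0855
```

{"method": "drive_tool", "body": {
  "plan": [
    [-1.5, 0, -1.5, 0, 0, 0, -1],
    [0, 12, 0, 0, 0, 0, -1],
    [0, 10, 0, 0, 0, 0, -1],
    [0, 5, 0, 0, 0, 0, -1],
    [0, 0, 0, 0, 0, 0, -1],
    [0, 0, 0, 0, 0, 0, -1],
    [0, 0, 0, 0, 0, 0, -1]
  ]
}}

```text
time: 48.45
tool_pos: [0.5636, 0.3065, 0.0862]
eef_rot: [0.707, 0.001, -0.001, -0.707]
contact_force: [-0.8, -0.2, -0.5]
opening: 0.0854
```

{"method": "drive_tool", "body": {
  "plan": [
    [0, 0, 0, 0, 0, 0, 0],
    [0, 0, 0, 0, 0, 0, 0.3],
    [0, 0, 0, 0, 0, 0, 0.5],
    [0, 0, 0, 0, 0, 0, 1],
    [0, 0, 0, 0, 0, 0, 1],
    [0, 0, 0, 0, 0, 0, 1],
    [0, 0, 0, 0, 0, 0, 1],
    [0, 0, 0, 0, 0, 0, 1]
  ]
}}

```text
time: 49.12
tool_pos: [0.5633, 0.3066, 0.0869]
eef_rot: [-0.707, -0.001, 0.001, 0.707]
contact_force: [-2.4, -0.7, 5.1]
opening: 0.045
```

{"method": "drive_tool", "body": {
  "plan": [
    [0, -15, 0, 0, 0, 0, 1],
    [0, -30, 0, 0, 0, 0, 1],
    [0, -30, 0, 0, 0, 0, 1],
    [0, -30, 0, 0, 0, 0, 1],
    [0, -25, 0, 0, 0, 0, 1],
    [-1.4, 0, -17, 0, 0, 0, 1],
    [-2.5, 0, -30, 0, 0, 0, 1],
    [-2.5, 0, -30, 0, 0, 0, 1],
    [-2.5, 0, -30, 0, 0, 0, 1],
    [-2.5, 0, -30, 0, 0, 0, 1],
    [-2.5, 0, -30, 0, 0, 0, 1],
    [-2.5, 0, -30, 0, 0, 0, 1],
    [-2.5, 0, -30, 0, 0, 0, 1],
    [0, 0, -17, 0, 0, 0, 1],
    [0, 0, 0, 0, 0, 0, 1],
    [0, 0, 0, 0, 0, 0, 1],
    [0, 0, 0, 0, 0, 0, 1]
  ]
}}

```text
time: 50.53
tool_pos: [0.545, 0.0626, 0.2157]
eef_rot: [-0.707, -0.001, 0.001, 0.707]
contact_force: [0.1, 0.1, -0.1]
opening: 0.0451
```

{"method": "drive_tool", "body": {
  "plan": [
    [0, 20, 0, 0, 0, 0, 1],
    [0, 30, 0, 0, 0, 0, 1],
    [0, 30, 0, 0, 0, 0, 1],
    [0, 20, 0, 0, 0, 0, 1],
    [0, 12, 0, 0, 0, 0, 1],
    [0, 0, 0, 0, 0, 0, 1],
    [0, 0, 0, 0, 0, 0, 1],
    [0, 0, 0, 0, 0, 0, 1]
  ]
}}

```text
time: 51.2
tool_pos: [0.5461, 0.0632, 0.1051]
eef_rot: [-0.707, -0.002, 0.001, 0.707]
contact_force: [1.4, -0.6, -0.4]
opening: 0.0446
```

{"method": "drive_tool", "body": {
  "plan": [
    [-1.4, 0, -0.7, 0, 0, 0, 1],
    [0, 8, 0, 0, 0, 0, 1],
    [0, 6, 0, 0, 0, 0, 1],
    [0, 3, 0, 0, 0, 0, 1],
    [0, 0, 0, 0, 0, 0, 1],
    [0, 0, 0, 0, 0, 0, 1],
    [0, 0, 0, 0, 0, 0, 1]
  ]
}}

```text
time: 51.78
tool_pos: [0.5441, 0.0617, 0.0874]
eef_rot: [-0.707, -0.001, 0.001, 0.707]
contact_force: [0.4, 0.7, -0.3]
opening: 0.045
```

{"method": "drive_tool", "body": {
  "plan": [
    [0, 0.7, 0, 0, 0, 0, 1],
    [0, 0, 0, 0, 0, 0, 1],
    [0, 0, 0, 0, 0, 0, 1]
  ]
}}

```text
time: 52.03
tool_pos: [0.544, 0.0617, 0.0867]
eef_rot: [0.707, 0.001, -0.001, -0.707]
contact_force: [-0.2, 0.4, -0.9]
opening: 0.0448
```

{"method": "drive_tool", "body": {
  "plan": [
    [0.4, 0.7, 0.8, 0, 0, 0, 1],
    [0, 0, 0, 0, 0, 0, 1],
    [0, 0, 0, 0, 0, 0, 1]
  ]
}}

```text
time: 52.28
tool_pos: [0.5442, 0.0623, 0.0865]
eef_rot: [0.707, 0.001, -0.001, -0.707]
contact_force: [-2.0, -0.8, 4.9]
opening: 0.0448
```

{"method": "drive_tool", "body": {
  "plan": [
    [0, 0.5, 0, 0, 0, 0, 1],
    [0, 0, 0, 0, 0, 0, 1],
    [0, 0, 0, 0, 0, 0, 1]
  ]
}}

```text
time: 52.53
tool_pos: [0.5441, 0.0623, 0.0865]
eef_rot: [0.707, 0.001, -0.001, -0.707]
contact_force: [-2.5, -2.2, 9.4]
opening: 0.0449
```

{"method": "drive_tool", "body": {
  "plan": [
    [0, 0, 0, 0, 0, 0, 0.2],
    [0, 0, 0, 0, 0, 0, -0.2],
    [0, 0, 0, 0, 0, 0, -1],
    [0, 0, 0, 0, 0, 0, -1],
    [0, 0, 0, 0, 0, 0, -1],
    [0, 0, 0, 0, 0, 0, -1],
    [0, -20, 0, 0, 0, 0, -1],
    [0, -35, 0, 0, 0, 0, -1],
    [0, -35, 0, 0, 0, 0, -1],
    [0, -10, 0, 0, 0, 0, -1],
    [-7, 0, 29, 0, 0, 0, -1],
    [-7, 0, 29, 0, 0, 0, -1],
    [-7, 0, 29, 0, 0, 0, -1],
    [-7, 0, 29, 0, 0, 0, -1],
    [-7, 0, 29, 0, 0, 0, -1],
    [-7, 0, 29, 0, 0, 0, -1],
    [-7, 0, 29, 0, 0, 0, -1],
    [-7, 0, 29, 0, 0, 0, -1],
    [-7.8, 0, 28, 0, 0, 0, -1],
    [0, 0, 0, 0, -0.112, 0, -1]
  ]
}}

```text
time: 54.2
tool_pos: [0.4783, 0.3273, 0.1851]
eef_rot: [-0.705, -0.042, 0.042, 0.707]
contact_force: [0.8, -0.5, -0.7]
opening: 0.0856
```

{"method": "drive_tool", "body": {
  "plan": [
    [0, 0, 0, 0, 0, 0, -1],
    [0, 0, 0, 0, 0, 0, -1],
    [0, 20, 0, 0, 0, 0, -1],
    [0, 30, 0, 0, 0, 0, -1],
    [0, 20, 0, 0, 0, 0, -1],
    [0, 10, 0, 0, 0, 0, -1],
    [0, 0, 0, 0, 0, 0, -1],
    [0, 0, 0, 0, 0, 0, -1],
    [0, 0, 0, 0, 0, 0, -1]
  ]
}}

```text
time: 54.95
tool_pos: [0.4809, 0.3225, 0.1067]
eef_rot: [-0.706, -0.041, 0.039, 0.706]
contact_force: [-0.4, -1.1, 0.1]
opening: 0.0855
```

```bash
python3 - <<'E' 2>/dev/null
from h import *
s=robot.sense();print(s['tool_pos'],s['contact_force'],s['opening'])
tops([LOG,CAN])
E
```

```text
[0.48092729 0.32245805 0.10669224] [-0.41022932 -1.10917729  0.06267138] 0.08548761771223443
side log 172 [550. -61.] [46.3 44.8] 77.2 0.1203
side cane 124 [542.1  62.5] [43.5 40.8] 62.1 0.1321
top log 261 [549.6 -60.3] [44.1 43.1] 0.3 0.1202
top cane 233 [542.5  63.7] [40.2 45.2] 89.1 0.1314
```

Canes are back within about 1 mm. Now the block, with 32 mm left to go down.

{"method": "drive_tool", "body": {
  "plan": [
    [-0.6, 14, 0, 0, 0, 0, -1],
    [0, 10, 0, 0, 0, 0, -1],
    [0, 6, 0, 0, 0, 0, -1],
    [0, 2, 0, 0, 0, 0, -1],
    [0, 0, 0, 0, 0, 0, -1],
    [0, 0, 0, 0, 0, 0, -1]
  ]
}}

```text
time: 55.55
tool_pos: [0.4793, 0.3224, 0.0736]
eef_rot: [-0.706, -0.041, 0.041, 0.706]
contact_force: [-0.2, 0.2, 0.4]
opening: 0.0857
```

{"method": "drive_tool", "body": {
  "plan": [
    [0, 0, 0, 0, 0, 0, 0],
    [0, 0, 0, 0, 0, 0, 0.3],
    [0, 0, 0, 0, 0, 0, 0.5],
    [0, 0, 0, 0, 0, 0, 1],
    [0, 0, 0, 0, 0, 0, 1],
    [0, 0, 0, 0, 0, 0, 1],
    [0, 0, 0, 0, 0, 0, 1],
    [0, 0, 0, 0, 0, 0, 1]
  ]
}}

```text
time: 56.22
tool_pos: [0.4791, 0.3224, 0.074]
eef_rot: [-0.706, -0.041, 0.041, 0.706]
contact_force: [-1.9, -0.8, 4.8]
opening: 0.0431
```

{"method": "drive_tool", "body": {
  "plan": [
    [0, -15, 0, 0, 0, 0, 1],
    [0, -30, 0, 0, 0, 0, 1],
    [0, -30, 0, 0, 0, 0, 1],
    [0, -30, 0, 0, 0, 0, 1],
    [0, -35, 0, 0, 0, 0, 1],
    [1.6, 0, -13.4, 0, 0, 0, 1],
    [2.7, 0, -30, 0, 0, 0, 1],
    [2.7, 0, -30, 0, 0, 0, 1],
    [2.7, 0, -30, 0, 0, 0, 1],
    [2.7, 0, -30, 0, 0, 0, 1],
    [2.7, 0, -30, 0, 0, 0, 1],
    [2.7, 0, -30, 0, 0, 0, 1],
    [2.7, 0, -30, 0, 0, 0, 1],
    [2.7, 0, -30, 0, 0, 0, 1],
    [2.7, 0, -30, 0, 0, 0, 1],
    [2.7, 0, -30, 0, 0, 0, 1],
    [1.5, 0, -13.5, 0, 0, 0, 1],
    [0, 0, 0, 0, 0, 0, 1],
    [0, 0, 0, 0, 0, 0, 1],
    [0, 0, 0, 0, 0, 0, 1]
  ]
}}

```text
time: 57.88
tool_pos: [0.5459, 0.0018, 0.213]
eef_rot: [-0.706, -0.04, 0.041, 0.706]
contact_force: [-0.6, -0.4, -1.8]
opening: 0.0439
```

```bash
python3 - <<'E' 2>/dev/null
from h import *
s=robot.sense();print(s['tool_pos'],s['contact_force'],s['opening'])
p,d=robot.camera('side');cv2.imwrite('pics/g8.png',cv2.resize(p[80:230,230:400,::-1],(600,530)))
E
```

```text
[0.54593922 0.00183618 0.21295161] [-0.56671808 -0.38530505 -1.80676772] 0.043891943124226736
```

View pics/g8.png

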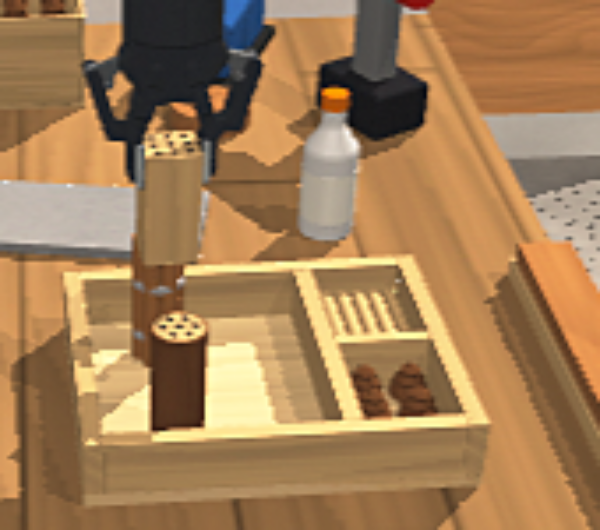

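The block hangs upright between log and canes. Lowering.

{"method": "drive_tool", "body": {
  "plan": [
    [0, 20, -0.8, 0, 0, 0, 1],
    [0, 30, 0, 0, 0, 0, 1],
    [0, 30, 0, 0, 0, 0, 1],
    [0, 20, 0, 0, 0, 0, 1],
    [0, 13, 0, 0, 0, 0, 1],
    [0, 7, 0, 0, 0, 0, 1],
    [0, 0, 0, 0, 0, 0, 1],
    [0, 0, 0, 0, 0, 0, 1],
    [0, 0, 0, 0, 0, 0, 1]
  ]
}}

```text
time: 58.68
tool_pos: [0.5476, 0.0007, 0.0946]
eef_rot: [0.706, 0.042, -0.04, -0.706]
contact_force: [-0.6, -0.1, -1.3]
opening: 0.0438
```

{"method": "drive_tool", "body": {
  "plan": [
    [-0.9, 8, 0.3, 0, 0, 0, 1],
    [0, 6, 0, 0, 0, 0, 1],
    [0, 4, 0, 0, 0, 0, 1],
    [0, 1.5, 0, 0, 0, 0, 1],
    [0, 0, 0, 0, 0, 0, 1],
    [0, 0, 0, 0, 0, 0, 1],
    [0, 0, 0, 0, 0, 0, 1]
  ]
}}

```text
time: 59.27
tool_pos: [0.5454, 0.0003, 0.074]
eef_rot: [-0.706, -0.04, 0.041, 0.706]
contact_force: [-1.5, -0.4, 1.7]
opening: 0.0437
```

{"method": "drive_tool", "body": {
  "plan": [
    [0, 0.7, 0, 0, 0, 0, 1],
    [0, 0, 0, 0, 0, 0, 1],
    [0, 0, 0, 0, 0, 0, 1]
  ]
}}

```text
time: 59.52
tool_pos: [0.5453, 0.0003, 0.074]
eef_rot: [0.706, 0.04, -0.041, -0.706]
contact_force: [-2.2, 0.3, 6.1]
opening: 0.0436
```

{"method": "drive_tool", "body": {
  "plan": [
    [0, 0, 0, 0, 0, 0, 0.2],
    [0, 0, 0, 0, 0, 0, -0.2],
    [0, 0, 0, 0, 0, 0, -1],
    [0, 0, 0, 0, 0, 0, -1],
    [0, 0, 0, 0, 0, 0, -1],
    [0, 0, 0, 0, 0, 0, -1],
    [0, -20, 0, 0, 0, 0, -1],
    [0, -35, 0, 0, 0, 0, -1],
    [0, -35, 0, 0, 0, 0, -1],
    [0, -35, 0, 0, 0, 0, -1],
    [0, -20, 0, 0, 0, 0, -1],
    [-10, 0, 35, 0, 0, 0, -1],
    [-10, 0, 35, 0, 0, 0, -1],
    [-10, 0, 35, 0, 0, 0, -1],
    [-10, 0, 35, 0, 0, 0, -1],
    [-10, 0, 35, 0, 0, 0, -1],
    [-10, 0, 35, 0, 0, 0, -1],
    [-10, 0, 35, 0, 0, 0, -1],
    [-10, 0, 35, 0, 0, 0, -1],
    [0, 0, 0, 0, 0, 0, -1]
  ]
}}

```text
time: 61.18
tool_pos: [0.4315, 0.2747, 0.2183]
eef_rot: [-0.705, -0.042, 0.043, 0.707]
contact_force: [0.4, -0.1, 0.8]
opening: 0.0855
```

```bash
python3 - <<'E' 2>/dev/null
from h import *
tops([LOG,CAN,BLK])
p,d=robot.camera('top');W=cloud('top',d);q,_=robot.camera('side')
for t,lo in(('half_log',.02),('cradle',.006),('jar',.06),('glue_bottle',.05)):
  for r in robot.regions_of('top',t):
    g=W[r['pixels']];g=g[np.isfinite(g[:,0])];g=g[g[:,2]>lo]
    if len(g)>30: rc=cv2.minAreaRect((g[:,:2]*1000).astype(np.float32));print(t,len(g),np.round(rc[0],1),np.round(rc[1],1),round(rc[2],1),np.percentile(g[:,2],[2,50,98]).round(4))
cv2.imwrite('pics/g9.png',np.hstack([cv2.resize(q[100:340,170:430,::-1],(400,370)),cv2.resize(p[60:245,170:400,::-1],(400,370))]))
E
```

```text
side log 168 [549.7 -59.2] [48.9 44.5] 81.4 0.1205
side cane 126 [541.7  61.7] [47.1 41.8] 83.9 0.1322
side block 134 [ 5.436e+02 -2.000e-01] [43.8 50.1] 7.4 0.1079
top log 262 [549.4 -60.4] [43.8 43.2] 0.3 0.1201
top cane 230 [542.4  63.6] [40.1 44.8] 89.8 0.1316
top block 305 [543.7   1.5] [46.  43.6] 6.6 0.1066
half_log 1185 [ 532.4 -339.1] [178.4  48.1] 9.4 [0.024  0.0549 0.0628]
half_log 1169 [ 262.7 -417.4] [170.1  47.1] 21.2 [0.0237 0.0433 0.0505]
cradle 2384 [ 526.8 -337.7] [239.7 122.5] 9.1 [0.007  0.0132 0.0376]
cradle 378 [557.5 -55. ] [65.8 45.1] 35.8 [0.0226 0.1187 0.125 ]
jar 279 [ 704.7 -302.7] [46.5 49. ] 62.4 [0.0623 0.0751 0.0813]
jar 152 [ 527.3 -337.3] [168.7  27.5] 8.9 [0.06   0.0612 0.0662]
jar 443 [724.3 292.1] [46.5 51.3] 22.0 [0.0635 0.1032 0.152 ]
glue_bottle 476 [724.1 292.8] [46.5 52.8] 22.0 [0.0537 0.1019 0.152 ]
```

View pics/g9.png

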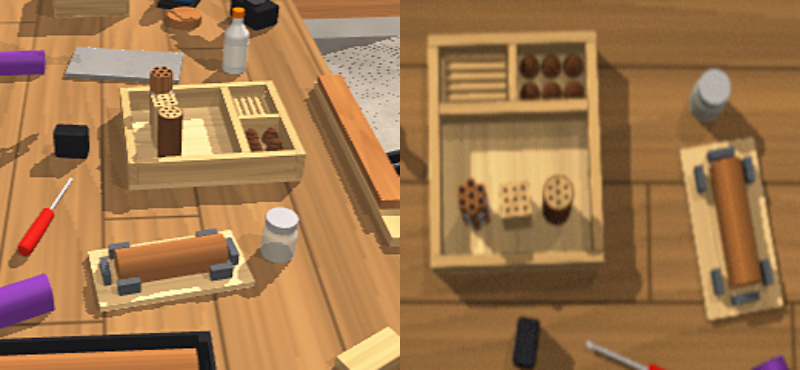

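```bash
python3 -c "
from cell import robot
s=robot.sense();print(s['time'],s['contact_force'],robot.hand_in())"
```

```text
the job is handed in; nothing more can be done
61.5833 [ 0.21524269 -0.18256172  0.42381172] None
```

The job is done and handed in at 61.6 s of the 138 s allowed. I stood the three pieces upright on the grey board and laid the half log in the drilling cradle. Then I put the round log, the canes and the block back in the bay.

**Last checks, from the top camera:**
- **Pieces:** all three stand upright, and each is within about 1.5 mm of its starting place. The round log is about 1.3 mm off, the canes about 0.3 mm and the block about 0.7 mm. The block's yaw is 6.6°, against 7.1–7.4° at the start.
- **Half log:** it lies flat and centred between the stops, with its ridge within 1 mm of the cradle centre. Its top is at the same height as it was in the bay. The network's region for the whole log came out about 5 mm off along its length and 178 mm long, 8 mm more than the log. I think it took in part of a stop; the picture shows the log clear of the end stops.
- **Jar and glue bottle:** both are where they were, to within about 2 mm.

**What went wrong on the way:** when I came back for the block, a finger knuckle touched the top of the canes twice, with up to 21 N. I backed off each time, and the canes and block were still upright and in place. I then took the canes back before the block.

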